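# Walk a loaded parts bin home in its bay and shut the keeper

## Robot

A 6-joint arm with a two-finger parallel gripper is mounted at the origin on the work surface. World frame = base frame: x ahead of the robot, y to its left, z up, the work surface at z = 0. Lengths are in m, angles in rad, forces in N, time in s.
With the tool pointing down it reaches from about 0.425 to 0.95 m from the base axis. Payload 3.5 kg.
Tool frame: the origin (TCP) lies at the very end of the fingers, on their centre line; the grasp point (between the pads) lies 19 mm behind it; y points along the fingers, z is the direction in which the jaws open and shut, and the axes are right-handed (so a half turn about y gives the same grasp; the last joint's range is limited). The gripper opens to 85 mm and grips with 20 to 120 N. Pads are 22 mm wide; open, the fingers measure 114 mm over their backs; the gripper's body (76 mm by 85 mm) begins 54 mm behind the grasp point. The pads swing forward as they close: fully open they stand 13 mm farther back than shut.
Start: joints at [1.155, 0.286, 1.577, -0, 1.279, -0.15], TCP at [0.177, 0.651, 0.231] pointing down, gripper open.
Joint ranges: [-2.77, 2.77], [-0.9, 2.22], [0.21, 2.48], [-1.53, 4.67], [0.24, 2.81], [-2.84, 2.84]. Speed limits (rad/s): [2.79, 2.79, 3.14, 3.14, 3.14, 3.14].

## Interface

Orientations are given as a unit quaternion [x, y, z, w].
In Python, from plant import ctrl gives the robot as it stands. The module is installed in compiled form; this text tells all that it offers.
- The arm moves only by the tool jog_arm, never from a script. Its argument "deltas" is a list of rows, each a list of 3 entries, a list of its own where there are three numbers: the turn, a rotation vector about the tool's x, y, z in rad, then the shift along the tool's x, y, z in m, then the opening, from 0 (shut) to 1 (fully open). In form: [[[wx, wy, wz], [dx, dy, dz], gripper], ...]. A call has 1 to 10 rows; each row is the pose to reach, as a shift and turn from the pose measured when the call began, along the tool's axes at that moment; what a row does not reach only later rows make up. A row lasts 1/12 s, in which the tool goes at most 41.7 mm and 7.16 degrees, less where a joint would pass 70% of its speed; a pose out of reach is approached as far as the arm can. A call with a gripper value outside its range is refused whole. The fingers move at their own pace and stop on an object; "force" is the grip in N (left out, the last holds). Time passes only in rows, so rows that repeat a pose let the fingers close. It gives the time, the measured TCP pose, the force and the opening at its end, in the units of the state.
- ctrl.get_state(): the state, without advancing time (a new reading comes with each control period).
- ctrl.read_camera(name): name is "scene" or "top"; returns a dict with "pixels" (420x560x3 uint8, blue, green, red), "range_z" (420x560 float32, m along the optical axis (not along the pixel's ray), 0 where there is no reading), "fx", "fy", "cx", "cy" (pixels), "T" (4x4, takes a point from camera to world coordinates). Camera axes: x right, y up, looking along -z (the intrinsics and any distortion apply to the point x, -y, -z); pixel columns grow to the right and rows downward; lengths in m; the calibration is good to about 2 mm. A picture is of the moment at which its call begins.
- ctrl.sign_off(): hands the job in, once; it reports no verdict.
The state is a dict: "time": time; "qpos": joint angles; "dq": joint speeds; "joint_efforts": joint torques, N m; "eef_pos": TCP position; "tcp_rot": TCP orientation; "contact_force": force on the tool from outside, world axes, zero at the start; "wrist_torque": the same for the moment, N m; "opening": opening from 0.0 (shut) to 1.0 (fully open).
Only numpy, scipy, OpenCV 4.12 (cv2) and the standard library are available. Lean on these libraries where they do the work, as an engineer would, in place of code of your own. Each camera call takes 0.05 s, during which the arm holds its last target.

## Task

The loaded blue parts bin on the bench is too heavy to lift: slide it forward on the bench by alternating pushes on its two rear corner posts, never on the clear label window between them, until it stands straight between the rails and fully home, its sprung buffer pressed right in. Feel for the end and never ram the bin. Then swing the keeper arm right across behind the bin to its end, leave it there, and do not shift the loose parts lying round about.

Things in the scene. Friction and masses are not known exactly. Their poses are not given: they have to be found in the camera images.
- bin: Open blue plastic bin full of steel parts, 150 x 150 mm, 68 mm high, about 1.2 kg, flat bottom; takes 5 to 10 N to slide. Origin at the middle of its underside; x forward (to the buffer; front face at +75 mm), y to its left. Its rear face (x = -75 mm, towards the robot) has a flat corner post at each side, 34 mm wide, full height. Over 45 N from the gripper is too hard.
- left_post (a point): Middle of the flat rear face of the bin's left corner post, 25 mm above the bench, a good place to push (bin frame: x -75, y +58 mm). Axes as the bin's.
- right_post (a point): The same on the right corner post (bin frame: x -75, y -58 mm). Axes as the bin's.
- window: Clear brittle label window in the rear face between the posts, 76 mm wide, 60 mm high, from 6 to 66 mm above the bench, set back 4 mm from the posts' faces. Not to be touched. Origin below its middle at bench height; axes as the bin's.
- bay: Fixed bay of two aluminium rails 30 mm high. Origin on the bench in the middle of the mouth, where the parallel rails begin; x points in (the way the bin goes), y left. The rails run from x = 0 to 118 mm, 162 mm free between them; before them flared lips open to 198 mm at x = -55 mm. The bin starts with its nose between the lips, a little askew.
- stop: Fixed end of the bay: an upright plate at bay x = 124 mm (origin: on the bench at bay x = 88 mm; axes as the bay's) with a rubber buffer bar on a hidden, varying setting: the buffer is pressed in solid with the bin's front somewhere from 66 to 88 mm in from the bay's origin (rear posts at -84 to -62). The last 6 mm press a weak spring (to 2 N; the bin stays put). Over 22 N on it is ramming.
- keeper (a joint): Angle of the flat steel keeper arm at the bay's right side. 0: it points straight out of the bay (-x of the bay); positive swings it clockwise seen from above, inwards; 1.57 (its end): square across behind the bin's right rear corner. Starts between -0.6 and -0.25, stays where left, 2 N at the pin swings it. Shut, it reaches to bay x = -89 mm, so it shuts only behind a bin that is home.
- keeper_pin (a point): Upright black grip pin on the keeper arm, 16 mm in diameter, from 28 to 65 mm above the bench; this point is on its axis 46 mm above the bench, 62 mm from the pivot. The arm under it is 16 mm wide, 18 to 28 mm above the bench, with a rubber nose 30 mm long, 8 mm thick, on its inner side round the pin.
- keeper_pivot (a point): The keeper arm's upright pivot axis, in the bay's frame at x = -105, y = -120 mm, 18 mm above the bench, on a block 34 mm square. Axes as the bay's.
- hub: Bystander: black star-shaped hub 62 mm across, 26 mm high, loose. Origin under its middle.
- bracket: Bystander: bent steel angle plate, 50 x 60 mm, 38 mm high, loose. Origin under its middle.
- pipe: Bystander: short piece of aluminium tube standing on end, 34 mm in diameter, 45 mm high, loose. Origin under its middle.
There are look-alikes about, which are no part of the job. Of the things like the bin, leave any that is green; of the rest the smaller one is meant.

How it is judged:
By the outcome, as a careful person would: the job done as asked, in the order asked, and still so for the second after the job is handed in, with the robot touching nothing.
It also fails if it takes over 72 s, if anything falls off the work surface, if the arm or the gripper's body presses on something with over 40 N, if the wrist force passes 120 N, or if a joint passes its speed limit or range.

## Working session

There is one attempt and no reset: what is moved stays moved. The work goes in short steps, Python scripts to look and compute and a tool call to move; the robot and the scene stay as the last step left them, time stands still between calls to the robot, and variables do not carry over. Pictures are saved under pics/ and viewed, and the job is handed in when it is done.

Besides the shell and the picture viewer there is one more tool, called as name([rows], argument=value, ...), one row to a line, values as JSON. jog_arm: Moves the arm, as the interface text tells. Its arguments: {"type":"object","properties":{"deltas":{"type":"array","items":{"type":"array"}},"force":{"type":"number"}},"required":["deltas"]}

```bash
mkdir -p pics
cat > h.py <<'E'
import numpy as np, cv2
from plant import ctrl
def cam(n):
    r=ctrl.read_camera(n); return r
def ray(c,u,v):
    d=np.array([(u-c['cx'])/c['fx'],-(v-c['cy'])/c['fy'],-1.0]); T=np.array(c['T']); return T[:3,3],T[:3,:3]@d
def onz(c,u,v,z):
    o,d=ray(c,u,v); t=(z-o[2])/d[2]; return o+t*d
def proj(c,p):
    T=np.array(c['T']); q=T[:3,:3].T@(np.array(p)-T[:3,3]); return c['cx']+c['fx']*q[0]/-q[2], c['cy']-c['fy']*q[1]/-q[2]
def cloud(c):
    z=c['range_z']; v,u=np.mgrid[:z.shape[0],:z.shape[1]]
    P=np.stack([(u-c['cx'])/c['fx']*z,-(v-c['cy'])/c['fy']*z,-z],-1); T=np.array(c['T'])
    return P@T[:3,:3].T+T[:3,3]
E
python3 - <<'E'
from h import *
s=ctrl.get_state(); print({k:np.round(v,3) for k,v in s.items()})
for n in ['scene','top']:
    c=cam(n); cv2.imwrite(f'pics/{n}0.png',c['pixels']); np.save(f'{n}0.npy',c,allow_pickle=True)
    print(n,c.keys(),c['fx'],c['fy'],c['cx'],c['cy'],np.round(c['T'],3).tolist())
E
```

```text
{'time': np.float64(0.0), 'qpos': array([ 1.155,  0.287,  1.578,  0.   ,  1.279, -0.15 ]), 'dq': array([-0.001,  0.003, -0.001,  0.002, -0.001,  0.   ]), 'joint_efforts': array([-1.0000e-03, -4.0598e+01, -2.9263e+01, -0.0000e+00,  6.0000e-03,
       -0.0000e+00]), 'eef_pos': array([0.177, 0.651, 0.23 ]), 'tcp_rot': array([ 0.702, -0.094,  0.093, -0.7  ]), 'contact_force': array([-0.629, -0.807,  0.648]), 'wrist_torque': array([ 0.017, -0.057, -0.015]), 'opening': np.float64(1.0)}
scene dict_keys(['pixels', 'range_z', 'fx', 'fy', 'cx', 'cy', 'T']) 383.41884706771725 383.41884706771725 281.07608041919775 207.89201776959118 [[-0.698, -0.537, 0.474, 1.007], [0.716, -0.514, 0.472, 0.441], [-0.01, 0.669, 0.743, 0.766], [0.0, 0.0, 0.0, 1.0]]
top dict_keys(['pixels', 'range_z', 'fx', 'fy', 'cx', 'cy', 'T']) 404.97279212226823 404.97279212226823 278.5048141312468 210.5007105995098 [[-0.014, 0.99, -0.138, 0.43], [-1.0, -0.013, 0.003, -0.005], [0.001, 0.138, 0.99, 0.972], [0.0, 0.0, 0.0, 1.0]]
```

View pics/scene0.png

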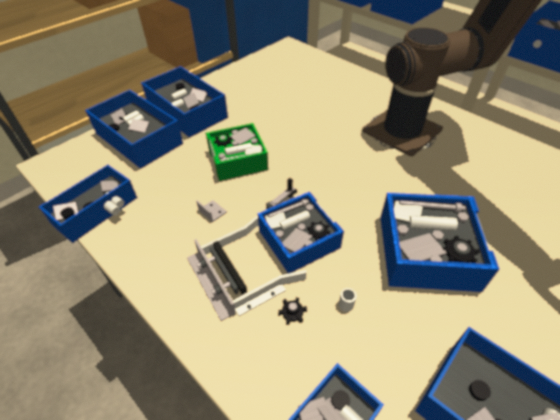

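View pics/top0.png

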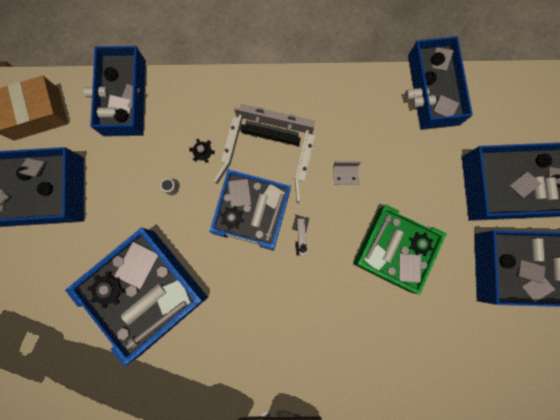

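The bin candidates in the top view are: small blue at (250,210), with its nose between the lips; large blue at (137,295); green at (400,250). The rest are blue boxes round the edge. The small blue one fits, because it is not green, it is the smaller of the two, and it stands in the bay mouth. The bay stop is at (275,120), the keeper pin at (302,247), the hub at (202,150), the pipe at (168,186) and the bracket at (346,173).

Run:
```python
from h import *
for n,(a,b,w,h) in {'top':(150,90,220,165),'scene':(175,165,200,150)}.items():
    c=np.load(f'{n}0.npy',allow_pickle=True).item()
    im=c['pixels'][b:b+h,a:a+w]; im=cv2.resize(im,(w*800//w,h*800//w),interpolation=cv2.INTER_CUBIC); cv2.imwrite(f'pics/{n}_crop.png',im); print(800/w)
c=np.load('top0.npy',allow_pickle=True).item()
P=cloud(c)
hsv=cv2.cvtColor(c['pixels'],cv2.COLOR_BGR2HSV)
m=cv2.inRange(hsv,(100,120,40),(130,255,255))
m[:, :195]=0; m[:, 310:]=0; m[:150]=0; m[270:]=0
n_,lab,st,ce=cv2.connectedComponentsWithStats(m); i=1+st[1:,4].argmax(); print(st[i])
M=lab==i
pts=P[M]; print(np.percentile(pts[:,2],[1,10,50,90,99]))
print('bench z',np.median(P[200:240,330:350,2]))
rim=pts[(pts[:,2]>0.058)]
r=cv2.minAreaRect((rim[:,:2]*1000).astype(np.float32)); print('rim rect mm',r); print(cv2.boxPoints(r))
# ray version: outer contour on z=.068
cn,_=cv2.findContours(M.astype(np.uint8),cv2.RETR_EXTERNAL,cv2.CHAIN_APPROX_NONE); cn=max(cn,key=len)[:,0]
q=np.array([onz(c,u,v,.068)[:2] for u,v in cn])*1000
r=cv2.minAreaRect(q.astype(np.float32)); print('ray rect',r)
print(cv2.boxPoints(r))
```

```text
3.6363636363636362
4.0
[210 170  80  80 821]
[0.04961936 0.06379681 0.06685164 0.06885626 0.07069843]
bench z -0.0007186808646008069
rim rect mm ((541.9953002929688, 51.39287567138672), (170.08322143554688, 183.55996704101562), 73.92452239990234)
[[430.25583    -4.9092255]
 [606.6381    -55.73761  ]
 [653.73474   107.69498  ]
 [477.35248   158.52336  ]]
ray rect ((561.3004760742188, 57.028621673583984), (148.791748046875, 148.73147583007812), 73.93328857421875)
[[469.2499     6.119835]
 [612.17194  -35.042557]
 [653.3511   107.93741 ]
 [510.42902  149.0998  ]]
```

View pics/top_crop.png

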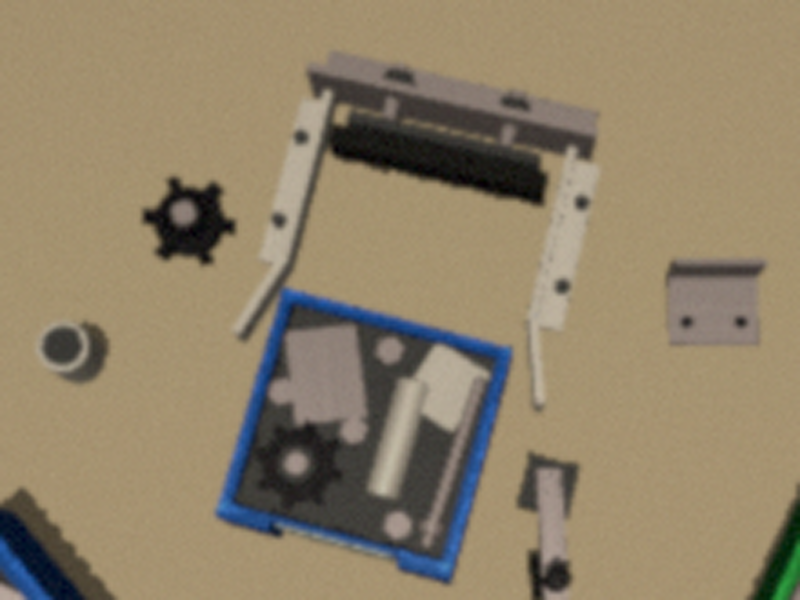

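View pics/scene_crop.png

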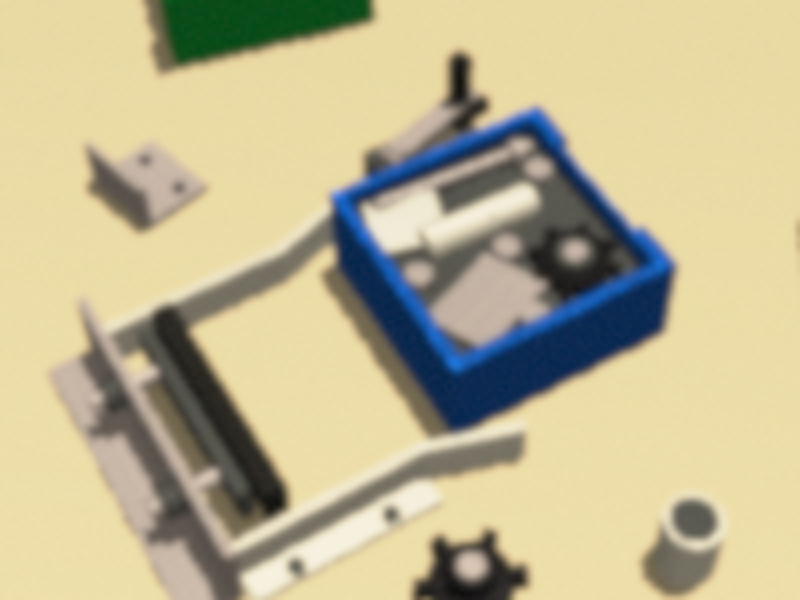

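Run:
```python
from h import *
out=[]
for n in ['top','scene']:
    c=np.load(f'{n}0.npy',allow_pickle=True).item(); P=cloud(c)
    hsv=cv2.cvtColor(c['pixels'],cv2.COLOR_BGR2HSV)
    A=P[...,0]; B=P[...,1]
    # side view of heights around bay
    R=(A>0.4)&(A<0.86)&(B>-0.16)&(B<0.19)
    M=R&(P[...,2]>0.022)&(P[...,2]<0.036)&(hsv[...,1]<75)
    img=cv2.resize(c['pixels'],None,fx=1,fy=1).copy(); img[M]=(0,0,255)
    cv2.imwrite(f'pics/rail_{n}.png',img)
    k,lab,st,ce=cv2.connectedComponentsWithStats(M.astype(np.uint8))
    for i in range(1,k):
        if st[i,4]>12:
            p=P[lab==i]; print(n,i,st[i],np.round(p.mean(0),3),'x',np.round([p[:,0].min(),p[:,0].max()],3),'y',np.round([p[:,1].min(),p[:,1].max()],3))
ims=[cv2.imread('pics/rail_top.png')[90:260,150:370],cv2.imread('pics/rail_scene.png')[165:335,175:395]]
cv2.imwrite('pics/rails.png',cv2.resize(np.hstack(ims),None,fx=1.8,fy=1.8))
```

```text
top 4 [214 112 100  90 593] [0.719 0.021 0.029] x [0.584 0.805] y [-0.093  0.146]
top 37 [196 144  10  10  74] [0.716 0.179 0.025] x [0.705 0.728] y [0.168 0.19 ]
top 43 [296 219  11  36 238] [ 0.501 -0.059  0.028] x [0.459 0.541] y [-0.07  -0.047]
scene 1 [270 187  26  19 174] [ 0.503 -0.055  0.029] x [0.457 0.542] y [-0.068 -0.042]
scene 2 [206 210   7   7  18] [ 0.677 -0.147  0.03 ] x [0.674 0.679] y [-0.158 -0.14 ]
scene 3 [202 215  56  35 245] [ 0.679 -0.057  0.029] x [0.596 0.756] y [-0.079 -0.044]
scene 8 [210 246  97  58 528] [0.731 0.082 0.029] x [0.633 0.798] y [-0.056  0.149]
scene 12 [197 263  15  10  37] [ 0.787 -0.03   0.031] x [0.779 0.796] y [-0.045 -0.007]
scene 14 [212 288  24  23  58] [0.807 0.062 0.031] x [0.798 0.816] y [0.03  0.099]
scene 15 [287 301  12  12  92] [0.717 0.181 0.027] x [0.704 0.729] y [0.17 0.19]
```

View pics/rails.png

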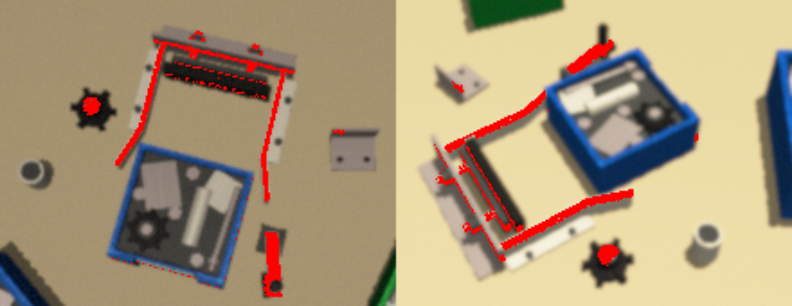

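Red marks the tops of the rails in both views, and also the keeper arm. Next I fit lines to get the bay frame, and triangulate the pin.

```bash
cat > bay.py <<'E'
from h import *
def rails(c):
    P=cloud(c); hsv=cv2.cvtColor(c['pixels'],cv2.COLOR_BGR2HSV)
    M=(P[...,2]>0.022)&(P[...,2]<0.038)&(hsv[...,1]<75)&(P[...,0]>.57)&(P[...,0]<.815)&(P[...,1]>-.11)&(P[...,1]<.17)
    v,u=np.nonzero(M)
    return np.array([onz(c,a,b,.030)[:2] for a,b in zip(u,v)])*1000
E
python3 - <<'E'
from bay import *
d=np.deg2rad(-14.)
for n in ['top','scene']:
    c=np.load(f'{n}0.npy',allow_pickle=True).item()
    q=rails(c)
    th=d; 
    for it in range(4):
        f=np.array([np.cos(th),np.sin(th)]); l=np.array([-f[1],f[0]])
        o=np.array([660,35]) if it==0 else org
        s=(q-o)@f; t=(q-o)@l
        L=(t>60)&(t<105)&(s>5)&(s<110); R=(t<-60)&(t>-105)&(s>5)&(s<110)
        if it==0: pass
        pl=np.polyfit(s[L],t[L],1); pr=np.polyfit(s[R],t[R],1)
        th=th+np.arctan((pl[0]+pr[0])/2); org=o+l*(pl[1]+pr[1])/2
        # lips
        LL=(t>60)&(t<125)&(s<-12)&(s>-60); RL=(t<-60)&(t>-125)&(s<-12)&(s>-60)
        al=np.polyfit(s[LL],t[LL],1); ar=np.polyfit(s[RL],t[RL],1)
        xl=-(al[1]-pl[1])/(al[0]-pl[0]); xr=-(ar[1]-pr[1])/(ar[0]-pr[0])
        print(n,L.sum(),R.sum(),LL.sum(),RL.sum(),'yaw',np.rad2deg(th),'slopes',pl[0],pr[0],'width',pl[1]-pr[1],'lipslopes',al[0],ar[0],'mouth',xl,xr,'smin',s[LL].min(),s[RL].min(), 's max',s[L|R].max(),'org',org)
        org=org+f*(xl+xr)/2
# pin and pivot: black top of pin
for n,(a,b,w,h) in {'top':(285,205,40,60),'scene':(260,170,50,45)}.items():
    c=np.load(f'{n}0.npy',allow_pickle=True).item(); P=cloud(c)
    im=c['pixels'][b:b+h,a:a+w]; cv2.imwrite(f'pics/pin_{n}.png',cv2.resize(im,None,fx=10,fy=10,interpolation=cv2.INTER_CUBIC))
    g=(P[...,2]>.05)&(P[...,2]<.075); g[:b]=0;g[b+h:]=0;g[:,:a]=0;g[:,a+w:]=0
    k,lab,st,ce=cv2.connectedComponentsWithStats(g.astype(np.uint8))
    for i in range(1,k):
        if st[i,4]>5: print(n,st[i],ce[i],P[lab==i].mean(0), 'top ray @65',onz(c,*ce[i],.065))
E
```

```text
top 131 118 55 51 yaw -12.909859443513765 slopes -0.01640102314630427 0.054458699708523635 width 169.0356114905478 lipslopes -0.3536039027800939 0.19275888982079728 mouth 1.7125957203668138 17.156007686584203 smin -51.59424137869504 -56.46113415704989 s max 109.28971195759433 org [659.08913289  31.34671158]
top 131 116 66 58 yaw -13.379304076796679 slopes -0.033327326580642185 0.01694025087188235 width 167.8482459442655 lipslopes -0.3692775915335379 0.2647412696973283 mouth -4.811352601482332 -10.957011563930498 smin -59.038380571096155 -59.51719232896913 s max 109.95938589946635 org [668.30678451  29.34177217]
top 133 117 55 54 yaw -13.400930281475812 slopes -0.03744016427594105 0.036685267287369455 width 169.14532298478986 lipslopes -0.36541675267029217 0.2034097975634902 mouth 0.33082673734180346 6.827352341432197 smin -52.0118124569305 -58.816533908747985 s max 109.600739789736 org [660.63948492  31.1772018 ]
top 133 116 61 58 yaw -13.432412931641846 slopes -0.03501974858682979 0.03392079667092819 width 168.74886813006333 lipslopes -0.36007530512864494 0.27578938453064444 mouth -
[... 1089 characters left out ...]
 yaw -15.465590382135936 slopes -0.04784787092664178 0.05432033169834623 width 171.7964121559716 lipslopes -0.25123851521674545 0.8754396020288842 mouth 11.177808788462603 -8.542751998673518 smin -46.44897677575865 -27.587044954123588 s max 109.9354798921065 org [651.68963426  39.6157606 ]
top [300 245   7   8  40] [303.  248.5] [ 0.47027432 -0.060773    0.06395567] top ray @65 [ 0.47022544 -0.06071256  0.065     ]
scene [287 177   6   9  42] [289.73809524 181.04761905] [ 0.47282492 -0.0571954   0.06129289] top ray @65 [ 0.47561979 -0.05458389  0.065     ]
scene [260 191  50  24 672] [291.05803571 206.30654762] [0.53556181 0.00700107 0.06117421] top ray @65 [0.53844849 0.00930251 0.065     ]
```

Run:
```python
from bay import *
for n in ['top','scene']:
    c=np.load(f'{n}0.npy',allow_pickle=True).item()
    q=rails(c); th=np.deg2rad(-14); org=np.array([662.,32.])
    for it in range(6):
        f=np.array([np.cos(th),np.sin(th)]); l=np.array([-f[1],f[0]]); s=(q-org)@f; t=(q-org)@l
        res=[]
        for sg in (1,-1):
            m=(t*sg>74)&(t*sg<96)&(s>3)&(s<95)
            vx,vy,x0,y0=cv2.fitLine(np.c_[s[m],t[m]].astype(np.float32),cv2.DIST_HUBER,0,.01,.01).ravel()
            sl=vy/vx; ic=y0-sl*x0
            m2=(t*sg>84)&(t*sg<125)&(s<-8)&(s>-62)
            vx,vy,x0,y0=cv2.fitLine(np.c_[s[m2],t[m2]].astype(np.float32),cv2.DIST_HUBER,0,.01,.01).ravel()
            sl2=vy/vx; ic2=y0-sl2*x0
            res.append((sl,ic,m.sum(),m2.sum(),sl2,(ic-ic2)/(sl2-sl),s[m2].min()))
        print(n,np.rad2deg(th),org,np.round(res,3).tolist())
        th+=np.arctan((res[0][0]+res[1][0])/2)*.7; org=org+l*(res[0][1]+res[1][1])/2
    # stop plate top edge: high points
    P=cloud(c); pp=P[(P[...,0]>.72)&(P[...,0]<.86)&(P[...,1]>-.12)&(P[...,1]<.16)&(P[...,2]>.03)]*1000
    print('plate heights',np.percentile(pp[:,2],[5,50,95,100]),len(pp))
    hi=pp[pp[:,2]>np.percentile(pp[:,2],60)]
    vx,vy,x0,y0=cv2.fitLine(hi[:,:2].astype(np.float32),cv2.DIST_HUBER,0,.01,.01).ravel(); print('plate yaw',np.rad2deg(np.arctan2(-vx,vy)) if vy>0 else np.rad2deg(np.arctan2(vx,-vy)), x0,y0,'s,t',(np.array([x0,y0])-org)@f,(np.array([x0,y0])-org)@l)
```

```text
top -14.0 [662.  32.] [[0.006, 82.41, 112.0, 63.0, -0.345, 2.439, -54.261], [-0.007, -84.035, 94.0, 56.0, 0.326, 0.32, -56.062]]
top -14.002939098476633 [661.80346061  31.21172356] [[0.006, 83.222, 112.0, 64.0, -0.346, 2.263, -54.266], [-0.006, -83.222, 94.0, 55.0, 0.318, 1.449, -56.057]]
top -14.003820927946157 [661.80346707  31.21174946] [[0.006, 83.222, 112.0, 64.0, -0.346, 2.262, -54.268], [-0.006, -83.222, 94.0, 55.0, 0.318, 1.451, -56.055]]
top -14.004087102536914 [661.80346892  31.21175687] [[0.006, 83.222, 112.0, 64.0, -0.346, 2.262, -54.268], [-0.006, -83.222, 94.0, 55.0, 0.318, 1.451, -56.055]]
top -14.004167102460286 [661.80346984  31.21176057] [[0.006, 83.222, 112.0, 64.0, -0.346, 2.262, -54.268], [-0.006, -83.222, 94.0, 55.0, 0.318, 1.451, -56.055]]
top -14.004190177026446 [661.80346892  31.21175687] [[0.006, 83.222, 112.0, 64.0, -0.346, 2.262, -54.268], [-0.006, -83.222, 94.0, 55.0, 0.318, 1.451, -56.054]]
plate heights [31.44838318 41.0914337  49.52286119 52.44534403] 1233
plate yaw -14.148754 780.2193 -0.116990894 s,t 122.47761191653838 -1.7418184574389968
scene -14.0
[... 388 characters left out ...]
.935], [-0.017, -83.22, 136.0, 46.0, 0.441, 0.058, -39.821]]
scene -15.461752806663391 [663.14646714  36.61012199] [[0.017, 83.173, 190.0, 93.0, -0.28, 3.246, -57.974], [-0.017, -83.172, 136.0, 46.0, 0.442, 0.092, -39.778]]
scene -15.468669685958385 [663.14661765  36.61066613] [[0.015, 83.264, 191.0, 93.0, -0.28, 2.94, -57.986], [-0.017, -83.172, 136.0, 46.0, 0.442, 0.102, -39.765]]
scene -15.499151732996776 [663.15892644  36.65514461] [[0.016, 83.219, 191.0, 93.0, -0.279, 2.895, -58.037], [-0.016, -83.217, 136.0, 46.0, 0.443, 0.146, -39.709]]
plate heights [31.05263121 42.95036344 51.65173534 53.9901506 ] 1251
plate yaw -24.644161 775.1776 28.098232 s,t 110.23167349545112 21.687641233539985
```

View pics/pin_top.png

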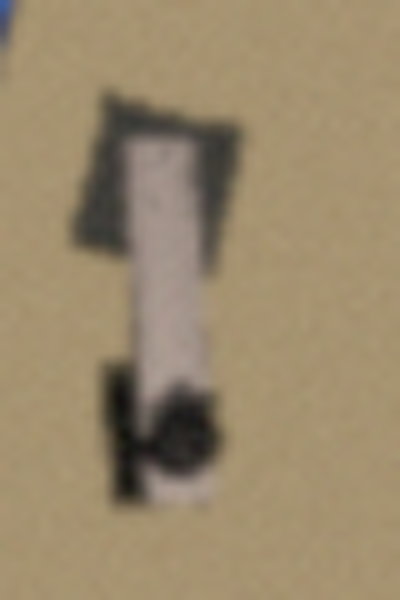

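View pics/pin_scene.png

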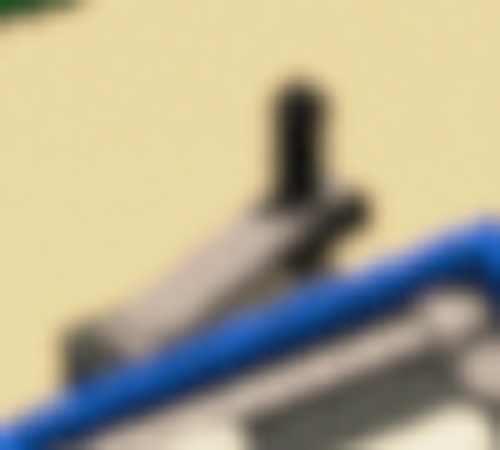

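Bay origin is about (663.6, 30.8) mm, yaw −14.0°, and the plate and rail widths agree. The bin's centre is about (561, 57) with yaw −16.1°, so it is about 2.1° clockwise in the bay. The pin is at (470, −61), which puts it 62.5 mm from the predicted pivot, as it should be. I'll push the right post first, with the fingers shut.

```bash
cat > mv.py <<'E'
from h import *
from scipy.spatial.transform import Rotation as Ro
O=np.array([.6636,.0308]); YAW=np.deg2rad(-14.0); F=np.array([np.cos(YAW),np.sin(YAW)]); L=np.array([-F[1],F[0]])
def b2w(x,y,z): # bay mm -> world m
    return np.r_[O+(F*x+L*y)/1000,z/1000]
def w2b(p): d=(np.array(p)[:2]-O)*1000; return d@F,d@L
def state():
    s=ctrl.get_state(); R=Ro.from_quat(s['tcp_rot']).as_matrix(); return s,np.array(s['eef_pos']),R
def target_R(R):
    # tool y down, tool x along +-F (jaws along bay y)
    best=None
    for sg in (1,-1):
        x=sg*np.r_[F,0]; y=np.array([0,0,-1.]); z=np.cross(x,y); T=np.c_[x,y,z]
        rv=Ro.from_matrix(R.T@T).as_rotvec()
        if best is None or np.linalg.norm(rv)<np.linalg.norm(best[0]): best=(rv,T)
    return best
def rep(bx=None,by=None,z=None):
    s,p,R=state(); fw=np.array(s['contact_force'])
    print('t %.2f'%s['time'],'bay',np.round(w2b(p),1),'z %.1f'%(p[2]*1000),'F bay',np.round([fw[:2]@F,fw[:2]@L,fw[2]],1),'open %.2f'%s['opening'])
    rv,T=target_R(R); print('turn',np.round(rv,4))
    print('tool axes in bay: x',np.round([R[:2,0]@F,R[:2,0]@L,R[2,0]],3),'z',np.round([R[:2,2]@F,R[:2,2]@L,R[2,2]],3))
    if bx is not None: print('shift',np.round(R.T@(b2w(bx,by,z)-p),4))
E
python3 - <<'E'
from mv import *
s,p,R=state(); print(np.round(R,3)); rep(-215,-60,120); print(b2w(-215,-60,120),b2w(-215,60,20), s['qpos'])
c=np.load('top0.npy',allow_pickle=True).item(); P=cloud(c); print('max z in bin', P[180:240,215:285,2].max())
c0=np.array([.5613,.0570]); print('bin in bay',w2b(c0))
yb=np.deg2rad(-16.1);f=np.array([np.cos(yb),np.sin(yb)]);l=np.array([-f[1],f[0]])
for y in(.058,-.058): print('post',y,w2b(c0-.075*f+y*l))
E
```

```text
[[ 0.965 -0.001  0.263]
 [-0.263 -0.002  0.965]
 [-0.    -1.    -0.002]]
t 0.10 bay [-622.1  483.8] z 230.0 F bay [-0.4  0.1 -0.8] open 1.00
turn [ 0.0022 -0.0214 -0.0003]
tool axes in bay: x [ 1.    -0.021 -0.   ] z [ 0.021  1.    -0.002]
shift [ 0.4187  0.1111 -0.5347]
[0.44047111 0.02459546 0.12      ] [0.46950173 0.14103095 0.02      ] [ 1.15498142e+00  2.87157849e-01  1.57804464e+00 -1.52904972e-05
  1.27859464e+00 -1.50025786e-01]
max z in bin 0.9719962641261494
bin in bay (np.float64(-105.59960646274567), np.float64(0.6731381085851171))
post 0.058 (np.float64(-178.42390089116464), np.float64(61.38246310073892))
post -0.058 (np.float64(-182.6745711011251), np.float64(-54.539630577585214))
```

Run:
```python
from mv import *
s,p,R=state()
for w in ([.36,.42,.2],[.47,.2,.2],[.445,.03,.15]): print(w,np.round(R.T@(np.array(w)-p),3))
```

```text
[0.36, 0.42, 0.2] [ 0.237  0.03  -0.175]
[0.47, 0.2, 0.2] [ 0.401  0.031 -0.358]
[0.445, 0.03, 0.15] [ 0.422  0.081 -0.528]
```

jog_arm([
  [[0, -0.021, 0], [0.03, 0.004, -0.022], 0],
  [[0, -0.021, 0], [0.06, 0.008, -0.044], 0],
  [[0, -0.021, 0], [0.09, 0.012, -0.066], 0],
  [[0, -0.021, 0], [0.12, 0.016, -0.088], 0],
  [[0, -0.021, 0], [0.15, 0.02, -0.11], 0],
  [[0, -0.021, 0], [0.18, 0.024, -0.132], 0],
  [[0, -0.021, 0], [0.21, 0.028, -0.154], 0],
  [[0, -0.021, 0], [0.237, 0.03, -0.175], 0],
  [[0, -0.021, 0], [0.26, 0.03, -0.2], 0],
  [[0, -0.021, 0], [0.28, 0.03, -0.222], 0],
], force=100)

```text
time: 0.93
eef_pos: [0.3894, 0.3608, 0.1997]
tcp_rot: [0.703, -0.087, 0.086, -0.701]
contact_force: [0.5, 0.1, -0.3]
opening: 0.001
```

Run:
```python
from mv import *
s,p,R=state(); print(p,s['qpos'],s['dq'])
for w in ([.47,.2,.2],[.445,.03,.15]): print(w,np.round(R.T@(np.array(w)-p),3))
rep()
```

```text
[0.38943101 0.36082674 0.19966894] [ 5.56793581e-01 -1.51845844e-03  1.95775935e+00 -1.62591291e-03
  1.18850038e+00 -7.67812582e-01] [-0.66470529 -0.24723183  0.23871995  0.00470662 -0.0053004  -0.65827341]
[0.47, 0.2, 0.2] [ 0.117 -0.    -0.136]
[0.445, 0.03, 0.15] [ 0.134  0.051 -0.307]
t 0.93 bay [-345.9  253.9] z 199.7 F bay [ 0.5  0.2 -0.3] open 0.00
turn [ 0.0033 -0.0012 -0.0011]
tool axes in bay: x [ 1.    -0.001 -0.001] z [ 0.001  1.    -0.003]
```

jog_arm([
  [[0, 0, 0], [0.026, 0, -0.03], 0],
  [[0, 0, 0], [0.052, 0, -0.06], 0],
  [[0, 0, 0], [0.078, 0, -0.09], 0],
  [[0, 0, 0], [0.104, 0, -0.12], 0],
  [[0, 0, 0], [0.118, 0.005, -0.15], 0],
  [[0, 0, 0], [0.122, 0.015, -0.185], 0],
  [[0, 0, 0], [0.126, 0.025, -0.22], 0],
  [[0, 0, 0], [0.13, 0.035, -0.255], 0],
  [[0, 0, 0], [0.133, 0.045, -0.285], 0],
  [[0, 0, 0], [0.134, 0.055, -0.314], 0],
])

```text
time: 1.77
eef_pos: [0.4423, 0.0219, 0.1449]
tcp_rot: [0.703, -0.087, 0.086, -0.701]
contact_force: [-0.0, 0.4, 0.0]
opening: 0.001
```

Run:
```python
from mv import *
rep(-212,-60,18)
```

```text
t 1.77 bay [-212.5  -62.2] z 144.9 F bay [-0.1  0.4  0. ] open 0.00
turn [ 0.0034 -0.0018 -0.0012]
tool axes in bay: x [ 1.    -0.002 -0.001] z [ 0.002  1.    -0.003]
shift [0.0007 0.1269 0.0026]
```

jog_arm([
  [[0, 0, 0], [0.001, 0.025, 0.003], 0],
  [[0, 0, 0], [0.001, 0.05, 0.003], 0],
  [[0, 0, 0], [0.001, 0.075, 0.003], 0],
  [[0, 0, 0], [0.001, 0.1, 0.003], 0],
  [[0, 0, 0], [0.001, 0.118, 0.003], 0],
  [[0, 0, 0], [0.001, 0.127, 0.003], 0],
  [[0, 0, 0], [0.001, 0.127, 0.003], 0],
])

```text
time: 2.35
eef_pos: [0.4416, 0.0245, 0.0156]
tcp_rot: [0.703, -0.089, 0.084, -0.701]
contact_force: [-0.4, 0.4, -0.0]
opening: 0.003
```

```bash
cat > snap.py <<'E'
import sys
from mv import *
def snap(k,a=150,b=90,w=220,h=190):
    ims=[]
    for n,(a,b,w,h) in {'top':(170,95,170,180),'scene':(190,150,180,180)}.items():
        c=cam(n); np.save(f'{n}{k}.npy',c,allow_pickle=True)
        ims.append(cv2.resize(c['pixels'][b:b+h,a:a+w],None,fx=2.25,fy=2.25,interpolation=cv2.INTER_CUBIC))
    cv2.imwrite(f'pics/s{k}.png',np.hstack(ims))
def binpose(k):
    c=np.load(f'top{k}.npy',allow_pickle=True).item()
    hsv=cv2.cvtColor(c['pixels'],cv2.COLOR_BGR2HSV); P=cloud(c)
    m=cv2.inRange(hsv,(100,120,40),(130,255,255))
    m[:, :195]=0; m[:, 320:]=0; m[:110]=0; m[270:]=0
    n_,lab,st,ce=cv2.connectedComponentsWithStats(m); i=1+st[1:,4].argmax()
    cn,_=cv2.findContours((lab==i).astype(np.uint8),cv2.RETR_EXTERNAL,cv2.CHAIN_APPROX_NONE); cn=max(cn,key=len)[:,0]
    q=np.array([w2b(onz(c,u,v,.068)) for u,v in cn])
    r=cv2.minAreaRect(q.astype(np.float32)); a=r[2]; a=(a+45)%90-45
    # front edge/sides fit
    print('bin bay centre',np.round(r[0],1),'size',np.round(r[1],1),'yaw deg %.2f'%a,'front %.1f rear %.1f'%(r[0][0]+75,r[0][0]-75))
    def side(sel,ax):
        x=q[sel]; vx,vy,x0,y0=cv2.fitLine(x.astype(np.float32),cv2.DIST_HUBER,0,.01,.01).ravel(); return vx,vy,x0,y0
    cx,cy=r[0]
    sl=(q[:,0]-cx)**2; 
    for nm,m_ in {'left':(q[:,1]-cy>65)&(abs(q[:,0]-cx)<60),'right':(q[:,1]-cy<-65)&(abs(q[:,0]-cx)<60)}.items():
        vx,vy,x0,y0=side(m_,0); print(nm,'yaw %.2f y@c %.1f'%(np.rad2deg(np.arctan(vy/vx)),y0+vy/vx*(cx-x0)),m_.sum())
    m_=(q[:,0]-cx>65)&(abs(q[:,1]-cy)<60)
    vx,vy,x0,y0=side(m_,0); print('front yaw %.2f x@c %.1f'%(np.rad2deg(np.arctan(-vx/vy)),x0+vx/vy*(cy-y0)),m_.sum())
if __name__=='__main__':
    k=sys.argv[1]; snap(k); binpose(k); rep()
E
python3 snap.py 1
```

```text
bin bay centre [-105.7    0.3] size [148.5 148.5] yaw deg -2.05 front -30.7 rear -180.7
left yaw -1.16 y@c 69.7 101
right yaw -1.07 y@c -70.8 96
front yaw -0.43 x@c -35.2 101
t 2.45 bay [-211.4  -59.6] z 18.2 F bay [-0.3 -0.2 -0.8] open 0.00
turn [ 0.0034 -0.0017 -0.0011]
tool axes in bay: x [ 1.    -0.002 -0.001] z [ 0.002  1.    -0.003]
```

View pics/s1.png

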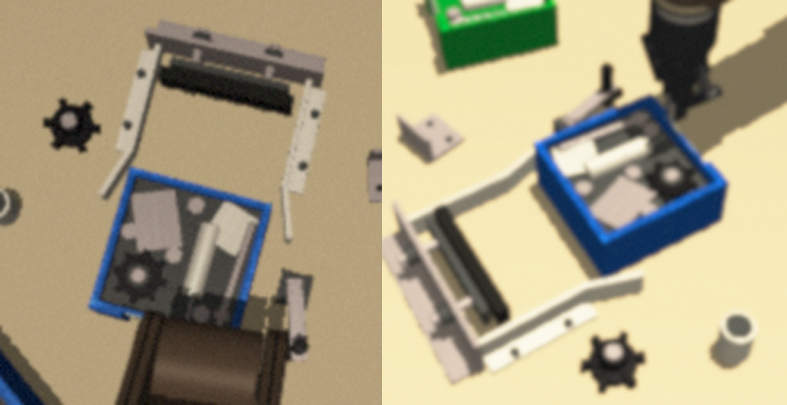

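The scene view shows the shut fingers low behind the right rear post, near (690,100) in the composite. Nothing is in the way.

jog_arm([
  [[0, 0, 0], [0.006, 0, 0], 0],
  [[0, 0, 0], [0.012, 0, 0], 0],
  [[0, 0, 0], [0.015, 0, 0], 0],
  [[0, 0, 0], [0.017, 0, 0], 0],
  [[0, 0, 0], [0.018, 0, 0], 0],
  [[0, 0, 0], [0.019, 0, 0], 0],
  [[0, 0, 0], [0.02, 0, 0], 0],
  [[0, 0, 0], [0.021, 0, 0], 0],
  [[0, 0, 0], [0.022, 0, 0], 0],
  [[0, 0, 0], [0.023, 0, 0], 0],
])

```text
time: 3.28
eef_pos: [0.4633, 0.0189, 0.0172]
tcp_rot: [0.703, -0.09, 0.083, -0.701]
contact_force: [-6.2, 0.5, 1.3]
opening: 0.001
```

```bash
python3 snap.py 2
```

```text
bin bay centre [-102.7    0.9] size [149.6 149.5] yaw deg 0.22 front -27.7 rear -177.7
left yaw 0.84 y@c 71.1 102
right yaw 0.83 y@c -69.2 78
front yaw 0.71 x@c -33.0 102
t 3.38 bay [-191.1  -60. ] z 17.2 F bay [-5.9 -1.1  1. ] open 0.00
turn [ 0.0045 -0.0014 -0.0081]
tool axes in bay: x [ 1.    -0.001 -0.008] z [ 0.001  1.    -0.004]
```

jog_arm([
  [[0, 0, 0], [0.002, 0, 0], 0],
  [[0, 0, 0], [0.004, 0, 0], 0],
  [[0, 0, 0], [0.006, 0, 0], 0],
  [[0, 0, 0], [0.006, 0, 0], 0],
  [[0, 0, 0], [-0.01, 0, 0], 0],
  [[0, 0, 0], [-0.013, 0, 0.02], 0],
  [[0, 0, 0], [-0.013, 0, 0.05], 0],
  [[0, 0, 0], [-0.013, 0, 0.085], 0],
  [[0, 0, 0], [-0.013, 0, 0.12], 0],
  [[0, 0, 0], [-0.013, 0, 0.12], 0],
])

```text
time: 4.22
eef_pos: [0.4829, 0.1426, 0.0182]
tcp_rot: [0.702, -0.087, 0.084, -0.702]
contact_force: [-0.1, -0.2, 0.4]
opening: -0.004
```

```bash
python3 snap.py 3
```

```text
bin bay centre [-100.8    2.5] size [149.1 150. ] yaw deg 0.56 front -25.8 rear -175.8
left yaw 2.14 y@c 72.6 76
right yaw 0.75 y@c -67.1 103
front yaw 0.51 x@c -29.4 103
t 4.32 bay [-203.3   61.3] z 17.3 F bay [0.6 0.1 0.4] open 0.00
turn [ 0.0042  0.0014 -0.0064]
tool axes in bay: x [ 1.     0.001 -0.006] z [-0.001  1.    -0.004]
```

View pics/s3.png

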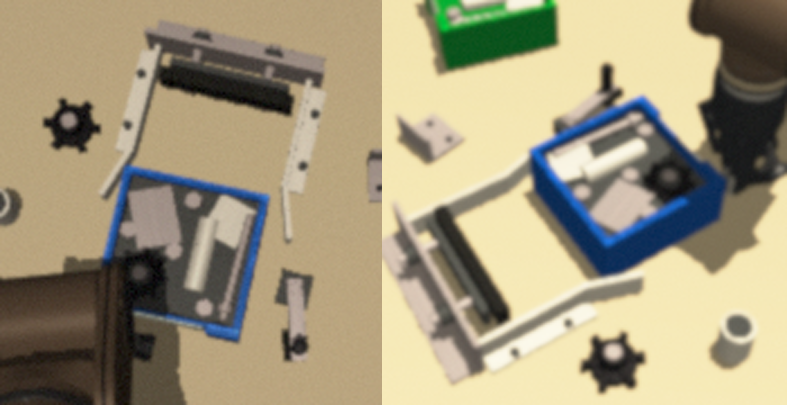

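```bash
python3 - <<'E'
s=open('snap.py').read()
i=s.index("    def side(sel,ax)"); j=s.index("if __name__")
s=s[:i]+'''    cx,cy=r[0]
    def edge(ax,sg,lo,hi):
        o=[]
        for b in np.arange(lo,hi,4.):
            m=(q[:,ax]>=b)&(q[:,ax]<b+4)
            if m.any(): o.append((b+2,sg*(sg*q[m,1-ax]).max()))
        o=np.array(o); vx,vy,x0,y0=cv2.fitLine(o.astype(np.float32),cv2.DIST_HUBER,0,.01,.01).ravel(); return vy/vx, y0, x0
    a,y0,x0=edge(1,1,cy-65,cy+65); fx=y0+a*(cy-x0); print('front yaw %.2f x@c %.1f'%(-np.rad2deg(np.arctan(a)),fx), 'left end %.1f right end %.1f'%(y0+a*(cy+58-x0),y0+a*(cy-58-x0)))
    for nm,sg in (('left',1),('right',-1)):
        a,y0,x0=edge(0,sg,fx-65,fx-8); print(nm,'yaw %.2f y@front %.1f'%(np.rad2deg(np.arctan(a)),y0+a*(fx-20-x0)))
'''+s[j:]
open('snap.py','w').write(s)
E
python3 -c "
from snap import *
for k in (1,2,3): binpose(k)"
```

```text
bin bay centre [-105.7    0.3] size [148.5 148.5] yaw deg -2.05 front -30.7 rear -180.7
front yaw -2.01 x@c -32.2 left end -30.2 right end -34.3
left yaw -2.15 y@front 71.9
right yaw -1.53 y@front -74.6
bin bay centre [-102.7    0.9] size [149.6 149.5] yaw deg 0.22 front -27.7 rear -177.7
front yaw -0.42 x@c -30.0 left end -29.6 right end -30.5
left yaw 0.43 y@front 74.1
right yaw -0.53 y@front -72.4
bin bay centre [-100.8    2.5] size [149.1 150. ] yaw deg 0.56 front -25.8 rear -175.8
front yaw 0.76 x@c -27.7 left end -28.4 right end -26.9
left yaw 2.92 y@front 76.4
right yaw 1.31 y@front -70.4
```

jog_arm([
  [[0, 0, 0], [0.006, 0, 0], 0],
  [[0, 0, 0], [0.011, 0, 0], 0],
  [[0, 0, 0], [0.014, 0, 0], 0],
  [[0, 0, 0], [0.0165, 0, 0], 0],
  [[0, 0, 0], [0.019, 0, 0], 0],
  [[0, 0, 0], [0.0215, 0, 0], 0],
  [[0, 0, 0], [0.024, 0, 0], 0],
  [[0, 0, 0], [0.024, 0, 0], 0],
])

```text
time: 4.98
eef_pos: [0.5016, 0.1335, 0.016]
tcp_rot: [0.703, -0.092, 0.081, -0.701]
contact_force: [-6.3, 3.6, 1.6]
opening: 0.001
```

```bash
python3 snap.py 4
```

```text
bin bay centre [-95.6   0.8] size [149.7 149.6] yaw deg -1.76 front -20.6 rear -170.6
front yaw -1.52 x@c -22.0 left end -20.4 right end -23.5
left yaw -0.45 y@front 72.6
right yaw -1.06 y@front -74.3
t 5.08 bay [-182.    60.4] z 16.0 F bay [-6.6  2.7  1.5] open 0.00
turn [ 0.0048 -0.0009 -0.0142]
tool axes in bay: x [ 1.    -0.001 -0.014] z [ 0.001  1.    -0.005]
```

View pics/s4.png

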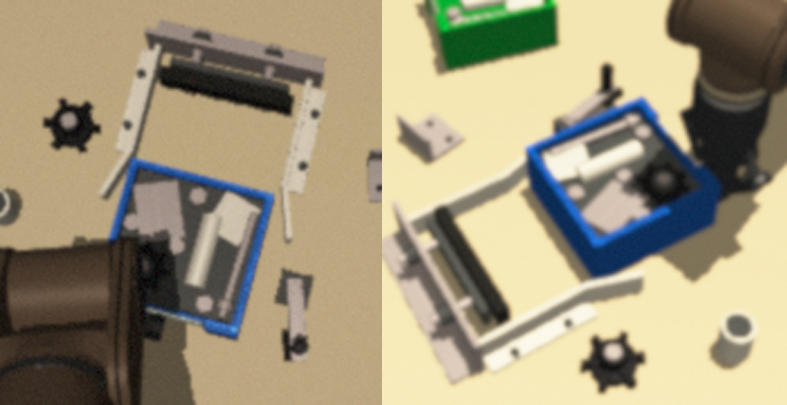

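jog_arm([
  [[0, 0, -0.014], [-0.014, -0.002, 0], 0],
  [[0, 0, -0.014], [-0.017, -0.002, -0.02], 0],
  [[0, 0, -0.014], [-0.017, -0.002, -0.055], 0],
  [[0, 0, -0.014], [-0.017, -0.002, -0.09], 0],
  [[0, 0, -0.014], [-0.015, -0.002, -0.12], 0],
  [[0, 0, -0.014], [-0.009, -0.002, -0.121], 0],
  [[0, 0, -0.014], [-0.005, -0.002, -0.121], 0],
  [[0, 0, -0.014], [-0.001, -0.002, -0.121], 0],
  [[0, 0, -0.014], [0.003, -0.002, -0.121], 0],
  [[0, 0, -0.014], [0.007, -0.002, -0.121], 0],
])

```text
time: 5.92
eef_pos: [0.4757, 0.0154, 0.0169]
tcp_rot: [0.704, -0.09, 0.082, -0.7]
contact_force: [-10.8, -0.0, 3.6]
opening: -0.001
```

```bash
python3 snap.py 5
```

```text
bin bay centre [-91.8   1.2] size [150.5 149.1] yaw deg 1.27 front -16.8 rear -166.8
front yaw 0.82 x@c -18.4 left end -19.2 right end -17.6
left yaw 1.90 y@front 75.7
right yaw 0.54 y@front -71.5
t 6.02 bay [-177.5  -60.2] z 17.0 F bay [-5.2 -3.5  0.4] open 0.00
turn [ 0.0059  0.0009 -0.0077]
tool axes in bay: x [ 1.     0.001 -0.008] z [-0.001  1.    -0.006]
```

jog_arm([
  [[0.005, 0, -0.008], [0.004, -0.001, 0], 0],
  [[0.005, 0, -0.008], [-0.014, -0.001, 0], 0],
  [[0.005, 0, -0.008], [-0.017, -0.001, 0.03], 0],
  [[0.005, 0, -0.008], [-0.017, -0.001, 0.065], 0],
  [[0.005, 0, -0.008], [-0.016, -0.001, 0.1], 0],
  [[0.005, 0, -0.008], [-0.012, -0.001, 0.121], 0],
  [[0.005, 0, -0.008], [-0.005, -0.001, 0.121], 0],
  [[0.005, 0, -0.008], [0, -0.001, 0.121], 0],
  [[0.005, 0, -0.008], [0.004, -0.001, 0.121], 0],
  [[0.005, 0, -0.008], [0.008, -0.001, 0.121], 0],
])

```text
time: 6.85
eef_pos: [0.5102, 0.1315, 0.0156]
tcp_rot: [0.702, -0.09, 0.083, -0.702]
contact_force: [-6.7, 5.3, 0.7]
opening: -0.002
```

```bash
python3 snap.py 6
```

```text
bin bay centre [-86.9   1.1] size [150.  149.9] yaw deg -1.11 front -11.9 rear -161.9
front yaw -0.86 x@c -13.2 left end -12.3 right end -14.0
left yaw 2.30 y@front 74.0
right yaw 0.28 y@front -73.4
t 6.95 bay [-172.1   60.3] z 15.7 F bay [-5.3  2.9  0.5] open 0.00
turn [ 0.0016 -0.0004 -0.007 ]
tool axes in bay: x [ 1.    -0.    -0.007] z [ 0.     1.    -0.002]
```

jog_arm([
  [[0.002, 0, -0.007], [0.003, -0.002, 0], 0],
  [[0.002, 0, -0.007], [-0.014, -0.002, 0], 0],
  [[0.002, 0, -0.007], [-0.018, -0.002, -0.03], 0],
  [[0.002, 0, -0.007], [-0.018, -0.002, -0.065], 0],
  [[0.002, 0, -0.007], [-0.017, -0.002, -0.1], 0],
  [[0.002, 0, -0.007], [-0.011, -0.002, -0.121], 0],
  [[0.002, 0, -0.007], [-0.004, -0.002, -0.121], 0],
  [[0.002, 0, -0.007], [0.001, -0.002, -0.121], 0],
  [[0.002, 0, -0.007], [0.006, -0.002, -0.121], 0],
  [[0.002, 0, -0.007], [0.011, -0.002, -0.121], 0],
])

```text
time: 7.78
eef_pos: [0.4889, 0.0114, 0.016]
tcp_rot: [-0.702, 0.09, -0.082, 0.702]
contact_force: [-8.6, -2.2, 1.8]
opening: 0.003
```

```bash
python3 snap.py 7
```

```text
bin bay centre [-80.    2.6] size [151.2 149.2] yaw deg 1.93 front -5.0 rear -155.0
front yaw 1.95 x@c -5.8 left end -7.8 right end -3.8
left yaw 2.17 y@front 77.2
right yaw 1.31 y@front -69.3
t 7.88 bay [-163.3  -60.7] z 16.3 F bay [-4.3 -2.5  0.4] open -0.00
turn [ 0.0006  0.0003 -0.0071]
tool axes in bay: x [ 1.     0.    -0.007] z [-0.     1.    -0.001]
```

jog_arm([
  [[0, 0, -0.007], [-0.01, -0.002, 0], 0],
  [[0, 0, -0.007], [-0.018, -0.002, 0.01], 0],
  [[0, 0, -0.007], [-0.021, -0.002, 0.04], 0],
  [[0, 0, -0.007], [-0.021, -0.002, 0.075], 0],
  [[0, 0, -0.007], [-0.02, -0.002, 0.105], 0],
  [[0, 0, -0.007], [-0.013, -0.002, 0.121], 0],
  [[0, 0, -0.007], [-0.005, -0.002, 0.121], 0],
  [[0, 0, -0.007], [0, -0.002, 0.121], 0],
  [[0, 0, -0.007], [0.005, -0.002, 0.121], 0],
  [[0, 0, -0.007], [0.01, -0.002, 0.121], 0],
])

```text
time: 8.72
eef_pos: [0.5257, 0.1273, 0.0166]
tcp_rot: [0.702, -0.09, 0.083, -0.702]
contact_force: [-6.9, 5.2, 1.1]
opening: -0.002
```

```bash
python3 snap.py 8
```

```text
bin bay centre [-71.5   1. ] size [150.  150.1] yaw deg -1.86 front 3.5 rear -146.5
front yaw -1.50 x@c 2.5 left end 4.0 right end 1.0
left yaw -0.12 y@front 73.2
right yaw -1.00 y@front -74.0
t 8.82 bay [-155.5   59.9] z 16.8 F bay [-4.2  1.6 -1.1] open -0.00
turn [ 0.0011 -0.0011 -0.0066]
tool axes in bay: x [ 1.    -0.001 -0.007] z [ 0.001  1.    -0.001]
```

View pics/s8.png

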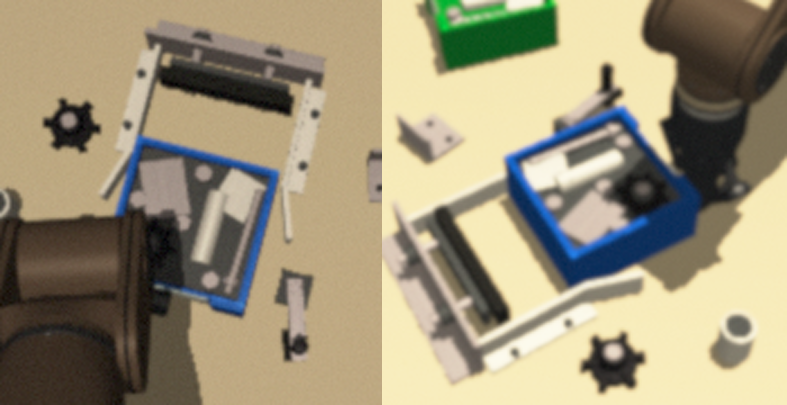

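The bin's nose has entered the parallel rails (top edge at about (140,140)–(278,175) in the composite), and the bystanders have not moved.

jog_arm([
  [[0, 0, -0.007], [-0.01, -0.002, 0], 0],
  [[0, 0, -0.007], [-0.018, -0.002, -0.01], 0],
  [[0, 0, -0.007], [-0.021, -0.002, -0.04], 0],
  [[0, 0, -0.007], [-0.021, -0.002, -0.075], 0],
  [[0, 0, -0.007], [-0.02, -0.002, -0.105], 0],
  [[0, 0, -0.007], [-0.012, -0.002, -0.12], 0],
  [[0, 0, -0.007], [-0.004, -0.002, -0.12], 0],
  [[0, 0, -0.007], [0.002, -0.002, -0.12], 0],
  [[0, 0, -0.007], [0.007, -0.002, -0.12], 0],
  [[0, 0, -0.007], [0.012, -0.002, -0.12], 0],
])

```text
time: 9.65
eef_pos: [0.5063, 0.0078, 0.0172]
tcp_rot: [0.702, -0.09, 0.083, -0.701]
contact_force: [-10.1, -1.5, 3.2]
opening: -0.001
```

```bash
python3 snap.py 9
```

```text
bin bay centre [-63.5   2.9] size [152.4 149.6] yaw deg 1.88 front 11.5 rear -138.5
front yaw 2.18 x@c 11.4 left end 9.2 right end 13.6
left yaw -0.14 y@front 77.0
right yaw 2.31 y@front -68.8
t 9.75 bay [-145.7  -60. ] z 17.4 F bay [-4.6 -2.8  0.5] open -0.00
turn [ 0.0021 -0.0004 -0.0063]
tool axes in bay: x [ 1.    -0.    -0.006] z [ 0.     1.    -0.002]
```

jog_arm([
  [[0, 0, -0.006], [-0.01, -0.001, 0], 0],
  [[0, 0, -0.006], [-0.018, -0.001, 0.01], 0],
  [[0, 0, -0.006], [-0.021, -0.001, 0.04], 0],
  [[0, 0, -0.006], [-0.021, -0.001, 0.075], 0],
  [[0, 0, -0.006], [-0.02, -0.001, 0.105], 0],
  [[0, 0, -0.006], [-0.012, -0.001, 0.12], 0],
  [[0, 0, -0.006], [-0.004, -0.001, 0.12], 0],
  [[0, 0, -0.006], [0.002, -0.001, 0.12], 0],
  [[0, 0, -0.006], [0.007, -0.001, 0.12], 0],
  [[0, 0, -0.006], [0.012, -0.001, 0.12], 0],
])

```text
time: 10.58
eef_pos: [0.5449, 0.1226, 0.0165]
tcp_rot: [0.702, -0.09, 0.083, -0.701]
contact_force: [-8.1, 5.4, 4.1]
opening: 0.0
```

```bash
python3 snap.py 10
```

```text
bin bay centre [-53.1   0.4] size [149.5 151.6] yaw deg -2.02 front 21.9 rear -128.1
front yaw -1.40 x@c 21.7 left end 23.2 right end 20.3
left yaw -2.08 y@front 71.9
right yaw -1.99 y@front -75.1
t 10.68 bay [-135.8   60. ] z 16.7 F bay [-5.3  2.8  0.1] open -0.00
turn [ 0.0023 -0.0014 -0.0066]
tool axes in bay: x [ 1.    -0.001 -0.007] z [ 0.001  1.    -0.002]
```

jog_arm([
  [[0, 0, -0.007], [-0.01, -0.002, 0], 0],
  [[0, 0, -0.007], [-0.018, -0.002, -0.01], 0],
  [[0, 0, -0.007], [-0.021, -0.002, -0.04], 0],
  [[0, 0, -0.007], [-0.021, -0.002, -0.075], 0],
  [[0, 0, -0.007], [-0.02, -0.002, -0.105], 0],
  [[0, 0, -0.007], [-0.012, -0.002, -0.12], 0],
  [[0, 0, -0.007], [-0.004, -0.002, -0.12], 0],
  [[0, 0, -0.007], [0.002, -0.002, -0.12], 0],
  [[0, 0, -0.007], [0.007, -0.002, -0.12], 0],
  [[0, 0, -0.007], [0.012, -0.002, -0.12], 0],
])

```text
time: 11.52
eef_pos: [0.5256, 0.0034, 0.0173]
tcp_rot: [0.703, -0.09, 0.083, -0.701]
contact_force: [-9.2, 0.1, 2.1]
opening: -0.0
```

```bash
python3 snap.py 11
```

```text
bin bay centre [-44.6   2.2] size [153.8 148.8] yaw deg 1.99 front 30.4 rear -119.6
front yaw 2.32 x@c 31.2 left end 28.8 right end 33.5
left yaw 1.48 y@front 76.6
right yaw 2.09 y@front -69.4
t 11.62 bay [-125.9  -59.7] z 17.5 F bay [-4.5 -1.8  0.4] open -0.00
turn [ 0.0032 -0.0006 -0.0059]
tool axes in bay: x [ 1.    -0.001 -0.006] z [ 0.001  1.    -0.003]
```

jog_arm([
  [[0, 0, -0.006], [-0.01, -0.001, 0], 0],
  [[0, 0, -0.006], [-0.018, -0.001, 0.01], 0],
  [[0, 0, -0.006], [-0.021, -0.001, 0.04], 0],
  [[0, 0, -0.006], [-0.021, -0.001, 0.075], 0],
  [[0, 0, -0.006], [-0.02, -0.001, 0.105], 0],
  [[0, 0, -0.006], [-0.012, -0.001, 0.12], 0],
  [[0, 0, -0.006], [-0.004, -0.001, 0.12], 0],
  [[0, 0, -0.006], [0.002, -0.001, 0.12], 0],
  [[0, 0, -0.006], [0.007, -0.001, 0.12], 0],
  [[0, 0, -0.006], [0.012, -0.001, 0.12], 0],
])

```text
time: 12.45
eef_pos: [0.5644, 0.1183, 0.0166]
tcp_rot: [0.703, -0.09, 0.083, -0.701]
contact_force: [-8.9, 6.6, 2.4]
opening: 0.006
```

```bash
python3 snap.py 12
```

```text
bin bay centre [-33.9  -0.4] size [149.9 152.9] yaw deg -2.34 front 41.1 rear -108.9
front yaw -1.83 x@c 41.5 left end 43.4 right end 39.7
left yaw -2.26 y@front 71.3
right yaw -1.00 y@front -75.7
t 12.55 bay [-115.9   60.6] z 16.8 F bay [-5.   3.3  0.5] open -0.00
turn [ 0.0033 -0.0015 -0.006 ]
tool axes in bay: x [ 1.    -0.001 -0.006] z [ 0.001  1.    -0.003]
```

jog_arm([
  [[0, 0, -0.006], [-0.01, -0.001, 0], 0],
  [[0, 0, -0.006], [-0.018, -0.001, -0.01], 0],
  [[0, 0, -0.006], [-0.021, -0.001, -0.04], 0],
  [[0, 0, -0.006], [-0.021, -0.001, -0.075], 0],
  [[0, 0, -0.006], [-0.02, -0.001, -0.105], 0],
  [[0, 0, -0.006], [-0.012, -0.001, -0.121], 0],
  [[0, 0, -0.006], [-0.004, -0.001, -0.121], 0],
  [[0, 0, -0.006], [0.002, -0.001, -0.121], 0],
  [[0, 0, -0.006], [0.007, -0.001, -0.121], 0],
  [[0, 0, -0.006], [0.011, -0.001, -0.121], 0],
])

```text
time: 13.38
eef_pos: [0.5441, -0.0017, 0.0166]
tcp_rot: [0.703, -0.09, 0.083, -0.701]
contact_force: [-8.0, 0.6, 2.4]
opening: -0.007
```

```bash
python3 snap.py 13
```

```text
bin bay centre [-25.8   1.4] size [155.4 149.2] yaw deg 1.56 front 49.2 rear -100.8
front yaw 1.93 x@c 50.6 left end 48.7 right end 52.6
left yaw 2.85 y@front 75.5
right yaw 2.03 y@front -70.5
t 13.48 bay [-107.   -60.1] z 16.7 F bay [-4.8 -2.2 -0.2] open 0.00
turn [ 0.0043 -0.0006 -0.0066]
tool axes in bay: x [ 1.    -0.001 -0.007] z [ 0.001  1.    -0.004]
```

View pics/s13.png

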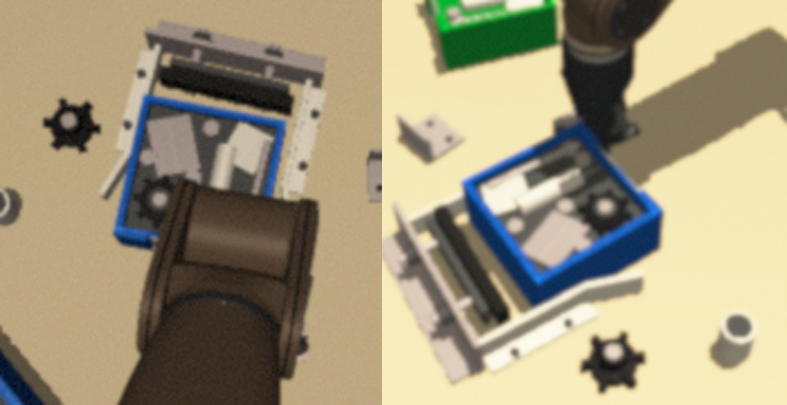

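Run:
```python
from mv import *
for n in ('top','scene'):
    c=np.load(f'{n}0.npy',allow_pickle=True).item(); P=cloud(c); V=c['pixels'].max(-1)
    W=(P[...,:2]-O)*1000; s=W@F; t=W@L
    M=(V<55)&(s>40)&(s<118)&(abs(t)<70)&(P[...,2]>.008)
    print(n,M.sum(),'z pct',np.percentile(P[M][:,2],[5,50,95]))
    for lo in range(-60,60,20):
        m=M&(t>lo)&(t<lo+20)
        print(lo,np.round(np.percentile(s[m],[2,10,50,90,98]),1), 'z at small s',np.round(np.median(P[m&(s<np.percentile(s[m],25))][:,2]),3))
```

```text
top 608 z pct [0.02316325 0.04040459 0.04424505]
-60 [77.3 78.  84.3 96.6 98.5] z at small s 0.031
-40 [77.8 78.2 84.2 96.4 97.7] z at small s 0.032
-20 [77.8 78.3 84.5 96.6 98.1] z at small s 0.029
0 [77.9 78.5 84.6 97.  97.8] z at small s 0.031
20 [78.  78.4 84.7 96.5 97.7] z at small s 0.032
40 [78.2 78.5 83.9 96.8 97.6] z at small s 0.031
scene 298 z pct [0.02499118 0.0430824  0.04551384]
-60 [82.2 83.6 89.  91.3 95.1] z at small s 0.044
-40 [83.9 84.5 89.8 91.3 92.6] z at small s 0.045
-20 [83.7 84.7 89.5 91.3 92.4] z at small s 0.044
0 [84.  84.9 90.3 91.6 95.4] z at small s 0.044
20 [84.  85.  89.8 91.7 95.8] z at small s 0.044
40 [84.2 85.1 90.2 91.6 92.3] z at small s 0.044
```

The buffer's face shows at bay x ≈ 77.5 mm, so I expect solid near 83. About 20 mm of free run remains, so two more ordinary pushes fit.

jog_arm([
  [[0.002, 0, -0.006], [-0.01, -0.002, 0], 0],
  [[0.002, 0, -0.006], [-0.018, -0.002, 0.01], 0],
  [[0.002, 0, -0.006], [-0.021, -0.002, 0.04], 0],
  [[0.002, 0, -0.006], [-0.021, -0.002, 0.075], 0],
  [[0.002, 0, -0.006], [-0.02, -0.002, 0.105], 0],
  [[0.002, 0, -0.006], [-0.012, -0.002, 0.12], 0],
  [[0.002, 0, -0.006], [-0.004, -0.002, 0.12], 0],
  [[0.002, 0, -0.006], [0.002, -0.002, 0.12], 0],
  [[0.002, 0, -0.006], [0.007, -0.002, 0.12], 0],
  [[0.002, 0, -0.006], [0.011, -0.002, 0.12], 0],
])

```text
time: 14.32
eef_pos: [0.5819, 0.1135, 0.0167]
tcp_rot: [0.702, -0.09, 0.083, -0.701]
contact_force: [-8.0, 5.0, 2.0]
opening: -0.003
```

```bash
python3 snap.py 14
```

```text
bin bay centre [-14.6  -1. ] size [149.3 158.6] yaw deg -1.75 front 60.4 rear -89.6
front yaw -2.38 x@c 63.6 left end 66.0 right end 61.1
left yaw -0.91 y@front 71.0
right yaw -1.01 y@front -76.4
t 14.42 bay [-98.2  60.1] z 16.8 F bay [-4.7  2.6 -0.9] open 0.00
turn [ 0.0023 -0.0015 -0.007 ]
tool axes in bay: x [ 1.    -0.002 -0.007] z [ 0.002  1.    -0.002]
```

jog_arm([
  [[0, 0, -0.007], [-0.01, -0.002, 0], 0],
  [[0, 0, -0.007], [-0.018, -0.002, -0.01], 0],
  [[0, 0, -0.007], [-0.021, -0.002, -0.04], 0],
  [[0, 0, -0.007], [-0.021, -0.002, -0.075], 0],
  [[0, 0, -0.007], [-0.02, -0.002, -0.105], 0],
  [[0, 0, -0.007], [-0.012, -0.002, -0.12], 0],
  [[0, 0, -0.007], [-0.005, -0.002, -0.12], 0],
  [[0, 0, -0.007], [0, -0.002, -0.12], 0],
  [[0, 0, -0.007], [0.004, -0.002, -0.12], 0],
  [[0, 0, -0.007], [0.008, -0.002, -0.12], 0],
])

```text
time: 15.25
eef_pos: [0.5582, -0.0046, 0.0174]
tcp_rot: [0.703, -0.09, 0.083, -0.701]
contact_force: [-10.2, 0.1, 0.8]
opening: 0.001
```

```bash
python3 snap.py 15
```

```text
bin bay centre [-8.7  0.1] size [159.2 149. ] yaw deg 1.13 front 66.3 rear -83.7
front yaw 1.23 x@c 70.0 left end 68.7 right end 71.2
left yaw 1.36 y@front 73.8
right yaw 0.98 y@front -72.3
t 15.35 bay [-92.6 -59.6] z 17.5 F bay [-5.  -1.6  0.6] open -0.00
turn [ 0.0033 -0.0006 -0.007 ]
tool axes in bay: x [ 1.    -0.001 -0.007] z [ 0.001  1.    -0.003]
```

View pics/s15.png

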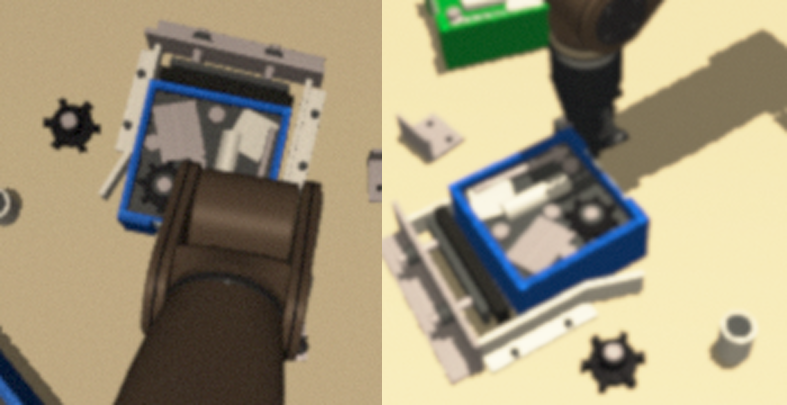

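jog_arm([
  [[0, 0, -0.007], [-0.01, -0.001, 0], 0],
  [[0, 0, -0.007], [-0.018, -0.001, 0.01], 0],
  [[0, 0, -0.007], [-0.021, -0.001, 0.04], 0],
  [[0, 0, -0.007], [-0.021, -0.001, 0.075], 0],
  [[0, 0, -0.007], [-0.02, -0.001, 0.105], 0],
  [[0, 0, -0.007], [-0.012, -0.001, 0.119], 0],
  [[0, 0, -0.007], [-0.005, -0.001, 0.119], 0],
  [[0, 0, -0.007], [-0.001, -0.001, 0.119], 0],
  [[0, 0, -0.007], [0.003, -0.001, 0.119], 0],
  [[0, 0, -0.007], [0.006, -0.001, 0.119], 0],
])

```text
time: 16.18
eef_pos: [0.5907, 0.1103, 0.0166]
tcp_rot: [0.703, -0.09, 0.083, -0.701]
contact_force: [-6.2, 4.5, 2.2]
opening: -0.003
```

```bash
python3 snap.py 16
```

```text
bin bay centre [-4.7 -1.1] size [147.8 159.5] yaw deg -0.46 front 70.3 rear -79.7
front yaw -0.69 x@c 73.9 left end 74.6 right end 73.2
left yaw -0.68 y@front 71.4
right yaw -0.11 y@front -74.5
t 16.28 bay [-89.3  59.1] z 16.6 F bay [-5.6  2.9  0.1] open -0.00
turn [ 0.0037 -0.002  -0.0075]
tool axes in bay: x [ 1.    -0.002 -0.007] z [ 0.002  1.    -0.004]
```

jog_arm([
  [[0, 0, -0.007], [-0.01, -0.002, 0], 0],
  [[0, 0, -0.007], [-0.015, -0.002, -0.02], 0],
  [[0, 0, -0.007], [-0.015, -0.002, -0.055], 0],
  [[0, 0, -0.007], [-0.015, -0.002, -0.09], 0],
  [[0, 0, -0.007], [-0.013, -0.002, -0.118], 0],
  [[0, 0, -0.007], [-0.006, -0.002, -0.118], 0],
  [[0, 0, -0.007], [-0.002, -0.002, -0.118], 0],
  [[0, 0, -0.007], [0.001, -0.002, -0.118], 0],
  [[0, 0, -0.007], [0.003, -0.002, -0.118], 0],
  [[0, 0, -0.007], [0.005, -0.002, -0.118], 0],
])

```text
time: 17.12
eef_pos: [0.5639, -0.0046, 0.0175]
tcp_rot: [0.703, -0.09, 0.083, -0.701]
contact_force: [-9.9, 0.3, 3.1]
opening: 0.001
```

```bash
python3 snap.py 17
```

```text
bin bay centre [-2.6 -0.2] size [159.5 149.2] yaw deg 0.26 front 72.4 rear -77.6
front yaw -0.08 x@c 76.2 left end 76.3 right end 76.2
left yaw -0.33 y@front 72.0
right yaw 0.64 y@front -73.4
t 17.22 bay [-87.8 -58.4] z 17.4 F bay [-6.9 -2.7  2. ] open 0.00
turn [ 0.0051 -0.0002 -0.0095]
tool axes in bay: x [ 1.    -0.    -0.009] z [ 0.     1.    -0.005]
```

jog_arm([
  [[0.004, 0, -0.009], [0.003, -0.001, 0], 0],
  [[0.004, 0, -0.009], [0.005, -0.001, 0], 0],
  [[0.004, 0, -0.009], [0.006, -0.001, 0], 0],
])

```text
time: 17.47
eef_pos: [0.5664, -0.0044, 0.0167]
tcp_rot: [0.702, -0.09, 0.081, -0.702]
contact_force: [-10.4, -0.1, 4.0]
opening: -0.004
```

```bash
python3 snap.py 18
```

```text
bin bay centre [-1.   0.2] size [159.3 149.5] yaw deg 1.52 front 74.0 rear -76.0
front yaw 1.26 x@c 77.5 left end 76.2 right end 78.8
left yaw 0.78 y@front 73.2
right yaw 1.34 y@front -72.5
t 17.57 bay [-85.6 -57.8] z 16.7 F bay [-8.  -2.1  2.7] open 0.00
turn [ 0.0024  0.002  -0.0107]
tool axes in bay: x [ 1.     0.002 -0.011] z [-0.002  1.    -0.002]
```

jog_arm([
  [[0, 0, -0.01], [-0.01, -0.001, 0], 0],
  [[0, 0, -0.01], [-0.016, -0.001, 0.02], 0],
  [[0, 0, -0.01], [-0.016, -0.001, 0.055], 0],
  [[0, 0, -0.01], [-0.016, -0.001, 0.09], 0],
  [[0, 0, -0.01], [-0.014, -0.001, 0.119], 0],
  [[0, 0, -0.01], [-0.008, -0.001, 0.119], 0],
  [[0, 0, -0.01], [-0.003, -0.001, 0.119], 0],
  [[0, 0, -0.01], [0, -0.001, 0.119], 0],
  [[0, 0, -0.01], [0.002, -0.001, 0.119], 0],
  [[0, 0, -0.01], [0.004, -0.001, 0.119], 0],
])

```text
time: 18.4
eef_pos: [0.5957, 0.1101, 0.0159]
tcp_rot: [0.703, -0.09, 0.082, -0.701]
contact_force: [-8.6, 3.2, 2.4]
opening: -0.001
```

```bash
python3 snap.py 19
```

```text
bin bay centre [ 0.7 -1. ] size [159.3 147.4] yaw deg 0.11 front 75.7 rear -74.3
front yaw 0.11 x@c 79.5 left end 79.3 right end 79.6
left yaw 0.40 y@front 72.1
right yaw 1.15 y@front -73.4
t 18.50 bay [-84.7  60.4] z 15.8 F bay [-6.5  2.1  0.6] open -0.00
turn [ 0.0029  0.0003 -0.0089]
tool axes in bay: x [ 1.     0.    -0.009] z [-0.     1.    -0.003]
```

View pics/s19.png

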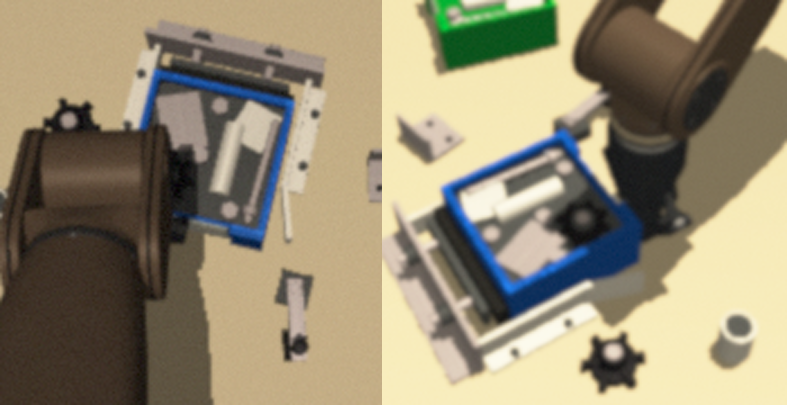

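jog_arm([
  [[0, 0, -0.009], [0.003, -0.002, 0], 0],
  [[0, 0, -0.009], [0.005, -0.002, 0], 0],
  [[0, 0, -0.009], [0.006, -0.002, 0], 0],
])

```text
time: 18.75
eef_pos: [0.5976, 0.1086, 0.0159]
tcp_rot: [0.702, -0.091, 0.083, -0.701]
contact_force: [-8.4, 6.0, 3.8]
opening: 0.005
```

```bash
python3 snap.py 20
```

```text
bin bay centre [ 2.4 -1.3] size [148.2 159.5] yaw deg -0.70 front 77.4 rear -72.6
front yaw -0.66 x@c 81.3 left end 82.0 right end 80.7
left yaw -0.71 y@front 71.3
right yaw 0.63 y@front -74.5
t 18.85 bay [-82.7  59.6] z 15.9 F bay [-8.2  2.6  2. ] open -0.00
turn [ 0.0035 -0.0019 -0.0109]
tool axes in bay: x [ 1.    -0.002 -0.011] z [ 0.002  1.    -0.004]
```

jog_arm([
  [[0, 0, -0.011], [-0.01, -0.002, 0], 0],
  [[0, 0, -0.011], [-0.016, -0.002, -0.02], 0],
  [[0, 0, -0.011], [-0.016, -0.002, -0.055], 0],
  [[0, 0, -0.011], [-0.016, -0.002, -0.09], 0],
  [[0, 0, -0.011], [-0.014, -0.002, -0.12], 0],
  [[0, 0, -0.011], [-0.007, -0.002, -0.12], 0],
  [[0, 0, -0.011], [-0.002, -0.002, -0.12], 0],
  [[0, 0, -0.011], [0.001, -0.002, -0.12], 0],
  [[0, 0, -0.011], [0.003, -0.002, -0.12], 0],
  [[0, 0, -0.011], [0.004, -0.002, -0.12], 0],
])

```text
time: 19.68
eef_pos: [0.5688, -0.0074, 0.0167]
tcp_rot: [0.703, -0.091, 0.082, -0.701]
contact_force: [-10.2, 1.5, 3.8]
opening: 0.001
```

```bash
python3 snap.py 21
```

```text
bin bay centre [ 3.  -0.1] size [149.8 159.6] yaw deg -0.03 front 78.0 rear -72.0
front yaw -0.22 x@c 81.7 left end 81.9 right end 81.5
left yaw -0.31 y@front 71.6
right yaw -0.50 y@front -74.4
t 19.78 bay [-82.7 -59.9] z 16.6 F bay [-7.6 -1.2  3. ] open -0.00
turn [ 0.0045 -0.0005 -0.0103]
tool axes in bay: x [ 1.   -0.   -0.01] z [ 0.     1.    -0.005]
```

jog_arm([
  [[0.004, 0, -0.01], [0.003, -0.001, 0], 0],
  [[0.004, 0, -0.01], [0.004, -0.001, 0], 0],
  [[0.004, 0, -0.01], [0.005, -0.001, 0], 0],
])

```text
time: 20.03
eef_pos: [0.5695, -0.0065, 0.0158]
tcp_rot: [-0.702, 0.09, -0.081, 0.702]
contact_force: [-12.4, 1.1, 5.0]
opening: 0.002
```

```bash
python3 snap.py 22
```

```text
bin bay centre [ 3.4 -0.2] size [148.8 159.9] yaw deg -0.23 front 78.4 rear -71.6
front yaw 0.46 x@c 82.3 left end 81.8 right end 82.8
left yaw 0.33 y@front 72.2
right yaw 1.17 y@front -73.6
t 20.13 bay [-82.1 -59. ] z 15.8 F bay [-10.8  -0.9   3.9] open 0.00
turn [ 0.0014  0.0014 -0.0124]
tool axes in bay: x [ 1.     0.001 -0.012] z [-0.001  1.    -0.001]
```

jog_arm([
  [[0, 0, -0.012], [0.003, -0.001, 0], 0],
  [[0, 0, -0.012], [0.004, -0.001, 0], 0],
  [[0, 0, -0.012], [0.004, -0.001, 0], 0],
])

```text
time: 20.38
eef_pos: [0.57, -0.0056, 0.0151]
tcp_rot: [0.702, -0.089, 0.081, -0.702]
contact_force: [-9.1, 1.4, 3.1]
opening: 0.002
```

```bash
python3 snap.py 23
```

```text
bin bay centre [ 3.6 -0.4] size [159.5 149.5] yaw deg 0.25 front 78.6 rear -71.4
front yaw 0.40 x@c 82.4 left end 82.0 right end 82.9
left yaw -0.43 y@front 71.8
right yaw 0.57 y@front -73.6
t 20.48 bay [-82.1 -57.9] z 15.1 F bay [-9.3 -0.5  3. ] open -0.00
turn [ 0.0018  0.0032 -0.0108]
tool axes in bay: x [ 1.     0.003 -0.011] z [-0.003  1.    -0.002]
```

jog_arm([
  [[0, 0, -0.012], [0.003, -0.002, -0.001], 0],
  [[0, 0, -0.012], [0.005, -0.002, -0.001], 0],
  [[0, 0, -0.012], [0.006, -0.002, -0.001], 0],
  [[0, 0, -0.012], [0.006, -0.002, -0.001], 0],
])

```text
time: 20.82
eef_pos: [0.5713, -0.0061, 0.0151]
tcp_rot: [0.703, -0.088, 0.08, -0.702]
contact_force: [-11.5, 0.8, 3.8]
opening: -0.002
```

```bash
python3 snap.py 24
```

```text
bin bay centre [ 4.3 -0. ] size [160.6 148.8] yaw deg 0.25 front 79.3 rear -70.7
front yaw 0.61 x@c 83.6 left end 83.0 right end 84.2
left yaw -0.53 y@front 72.2
right yaw 1.46 y@front -72.9
t 20.92 bay [-80.6 -58.1] z 15.2 F bay [-10.6  -1.9   2.8] open -0.00
turn [ 0.0027  0.0052 -0.0108]
tool axes in bay: x [ 1.     0.005 -0.011] z [-0.005  1.    -0.003]
```

jog_arm([
  [[0, -0.005, -0.01], [-0.01, -0.003, 0], 0],
  [[0, -0.005, -0.01], [-0.016, -0.003, 0.02], 0],
  [[0, -0.005, -0.01], [-0.016, -0.003, 0.055], 0],
  [[0, -0.005, -0.01], [-0.016, -0.003, 0.09], 0],
  [[0, -0.005, -0.01], [-0.014, -0.003, 0.119], 0],
  [[0, -0.005, -0.01], [-0.007, -0.003, 0.119], 0],
  [[0, -0.005, -0.01], [-0.002, -0.003, 0.119], 0],
  [[0, -0.005, -0.01], [0.001, -0.003, 0.119], 0],
  [[0, -0.005, -0.01], [0.003, -0.003, 0.119], 0],
  [[0, -0.005, -0.01], [0.005, -0.003, 0.119], 0],
])

```text
time: 21.75
eef_pos: [0.6005, 0.1087, 0.0162]
tcp_rot: [0.703, -0.087, 0.079, -0.702]
contact_force: [-10.3, 6.3, 4.3]
opening: 0.001
```

```bash
python3 snap.py 25
```

```text
bin bay centre [ 5.3 -1.2] size [160.1 147.6] yaw deg 0.00 front 80.3 rear -69.7
front yaw -0.05 x@c 84.3 left end 84.3 right end 84.2
left yaw -0.73 y@front 71.5
right yaw 0.26 y@front -74.0
t 21.85 bay [-79.7  60. ] z 16.1 F bay [-7.9  2.   1.6] open 0.01
turn [ 0.0035  0.0085 -0.0108]
tool axes in bay: x [ 1.     0.008 -0.011] z [-0.009  1.    -0.003]
```

jog_arm([
  [[0, 0.008, -0.01], [0.003, -0.002, 0], 0],
  [[0, 0.008, -0.01], [0.005, -0.002, 0], 0],
  [[0, 0.008, -0.01], [0.006, -0.002, 0], 0],
  [[0, 0.008, -0.01], [0.006, -0.002, 0], 0],
])

```text
time: 22.18
eef_pos: [0.6012, 0.1072, 0.0161]
tcp_rot: [0.703, -0.092, 0.081, -0.701]
contact_force: [-12.4, 5.0, 5.5]
opening: 0.003
```

```bash
python3 snap.py 26
```

```text
bin bay centre [ 6.4 -1.1] size [148.1 159.9] yaw deg -0.51 front 81.4 rear -68.6
front yaw -0.58 x@c 85.3 left end 85.9 right end 84.7
left yaw 0.75 y@front 71.7
right yaw 0.23 y@front -74.6
t 22.28 bay [-79.  59.] z 16.1 F bay [-13.2   0.7   4.8] open 0.00
turn [ 0.0052 -0.0013 -0.0151]
tool axes in bay: x [ 1.    -0.001 -0.015] z [ 0.001  1.    -0.005]
```

jog_arm([
  [[0, 0, -0.013], [-0.01, -0.002, 0], 0],
  [[0, 0, -0.013], [-0.016, -0.002, -0.02], 0],
  [[0, 0, -0.013], [-0.016, -0.002, -0.055], 0],
  [[0, 0, -0.013], [-0.016, -0.002, -0.09], 0],
  [[0, 0, -0.013], [-0.014, -0.002, -0.119], 0],
  [[0, 0, -0.013], [-0.007, -0.002, -0.119], 0],
  [[0, 0, -0.013], [-0.002, -0.002, -0.119], 0],
  [[0, 0, -0.013], [0.001, -0.002, -0.119], 0],
  [[0, 0, -0.013], [0.003, -0.002, -0.119], 0],
  [[0, 0, -0.013], [0.004, -0.002, -0.119], 0],
])

```text
time: 23.12
eef_pos: [0.572, -0.0077, 0.0169]
tcp_rot: [0.703, -0.092, 0.081, -0.7]
contact_force: [-11.4, 2.5, 5.8]
opening: -0.001
```

```bash
python3 snap.py 27
```

```text
bin bay centre [ 6.6 -0.5] size [148.7 160.5] yaw deg -0.76 front 81.6 rear -68.4
front yaw -0.08 x@c 85.5 left end 85.6 right end 85.4
left yaw -0.57 y@front 71.7
right yaw 0.67 y@front -74.1
t 23.22 bay [-79.5 -59.4] z 16.8 F bay [-10.1  -1.2   3.9] open 0.00
turn [ 0.0063 -0.0001 -0.0144]
tool axes in bay: x [ 1.    -0.    -0.014] z [ 0.     1.    -0.006]
```

jog_arm([
  [[0.004, 0, -0.014], [0.003, -0.001, 0], 0],
  [[0.004, 0, -0.014], [0.005, -0.001, 0], 0],
  [[0.004, 0, -0.014], [0.006, -0.001, 0], 0],
  [[0.004, 0, -0.014], [0.006, -0.001, 0], 0],
])

```text
time: 23.55
eef_pos: [0.5723, -0.0065, 0.0154]
tcp_rot: [0.702, -0.092, 0.08, -0.702]
contact_force: [-14.0, 2.7, 4.4]
opening: 0.001
```

```bash
python3 snap.py 28
```

```text
bin bay centre [ 6.6 -0.1] size [149.7 159.6] yaw deg -0.24 front 81.6 rear -68.4
front yaw 0.10 x@c 85.4 left end 85.3 right end 85.5
left yaw 0.14 y@front 71.7
right yaw 0.47 y@front -74.2
t 23.65 bay [-79.6 -58.3] z 15.4 F bay [-11.7  -0.9   4.4] open -0.00
turn [ 0.0029  0.0016 -0.0163]
tool axes in bay: x [ 1.     0.002 -0.016] z [-0.002  1.    -0.003]
```

View pics/s28.png

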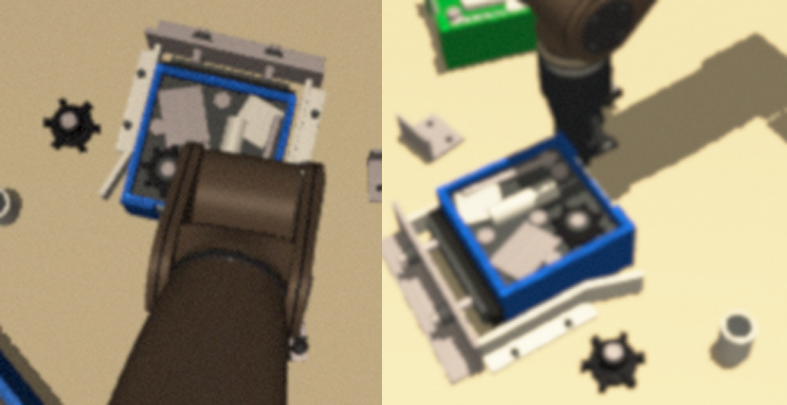

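jog_arm([
  [[0.002, 0.001, -0.016], [0.003, -0.002, -0.001], 0],
  [[0.002, 0.001, -0.016], [0.005, -0.002, -0.001], 0],
  [[0.002, 0.001, -0.016], [0.007, -0.002, -0.001], 0],
  [[0.002, 0.001, -0.016], [0.007, -0.002, -0.001], 0],
])

```text
time: 23.98
eef_pos: [0.5723, -0.0065, 0.0146]
tcp_rot: [-0.702, 0.092, -0.079, 0.702]
contact_force: [-16.2, 3.6, 5.4]
opening: -0.001
```

```bash
python3 snap.py 29
```

```text
bin bay centre [ 6.5 -0.7] size [148.6 160.1] yaw deg -0.24 front 81.5 rear -68.5
front yaw -0.15 x@c 85.6 left end 85.8 right end 85.5
left yaw 0.20 y@front 71.6
right yaw -0.04 y@front -74.1
t 24.08 bay [-79.6 -58.3] z 14.5 F bay [-16.3  -1.    4. ] open 0.00
turn [ 0.0014  0.002  -0.0188]
tool axes in bay: x [ 1.     0.002 -0.019] z [-0.002  1.    -0.001]
```

The right side is solid: 16 N with no motion. Now I'll feel the left.

jog_arm([
  [[0, 0.002, -0.018], [-0.01, -0.003, 0], 0],
  [[0, 0.002, -0.018], [-0.016, -0.003, 0.02], 0],
  [[0, 0.002, -0.018], [-0.016, -0.003, 0.055], 0],
  [[0, 0.002, -0.018], [-0.016, -0.003, 0.09], 0],
  [[0, 0.002, -0.018], [-0.014, -0.003, 0.118], 0],
  [[0, 0.002, -0.018], [-0.007, -0.003, 0.118], 0],
  [[0, 0.002, -0.018], [-0.002, -0.003, 0.118], 0],
  [[0, 0.002, -0.018], [0.001, -0.003, 0.118], 0],
  [[0, 0.002, -0.018], [0.003, -0.003, 0.118], 0],
  [[0, 0.002, -0.018], [0.004, -0.003, 0.118], 0],
])

```text
time: 24.92
eef_pos: [0.6013, 0.1068, 0.0159]
tcp_rot: [0.702, -0.09, 0.083, -0.701]
contact_force: [-8.7, 2.4, 4.4]
opening: 0.002
```

```bash
python3 snap.py 30
```

```text
bin bay centre [ 6.6 -1.3] size [147.8 160.5] yaw deg -0.15 front 81.6 rear -68.4
front yaw -0.27 x@c 85.5 left end 85.7 right end 85.2
left yaw 0.49 y@front 71.6
right yaw 0.79 y@front -74.2
t 25.02 bay [-78.8  58.5] z 15.8 F bay [-6.7  1.7  1.6] open -0.00
turn [ 0.0024 -0.0019 -0.0096]
tool axes in bay: x [ 1.    -0.002 -0.01 ] z [ 0.002  1.    -0.002]
```

jog_arm([
  [[0, -0.002, -0.01], [0.003, -0.002, 0.001], 0],
  [[0, -0.002, -0.01], [0.005, -0.002, 0.001], 0],
  [[0, -0.002, -0.01], [0.007, -0.002, 0.001], 0],
  [[0, -0.002, -0.01], [0.007, -0.002, 0.001], 0],
])

```text
time: 25.35
eef_pos: [0.601, 0.106, 0.0148]
tcp_rot: [0.703, -0.094, 0.08, -0.701]
contact_force: [-14.3, 4.1, 4.5]
opening: -0.003
```

```bash
python3 snap.py 31
```

```text
bin bay centre [ 6.6 -1.2] size [147.9 159.9] yaw deg -0.38 front 81.6 rear -68.4
front yaw -0.11 x@c 85.8 left end 85.9 right end 85.7
left yaw 1.09 y@front 71.8
right yaw 1.49 y@front -73.7
t 25.45 bay [-79.   57.8] z 14.7 F bay [-15.1  -0.    4.4] open -0.00
turn [ 0.0053 -0.0018 -0.0186]
tool axes in bay: x [ 1.    -0.002 -0.019] z [ 0.002  1.    -0.005]
```

Both posts are solid now: left at −79.0 with 15 N, right at −79.6 with 16 N, so the yaw is about −0.3°. Next is the keeper. I retract and lift before anything else.

```bash
python3 -c "
from mv import *
rep(-105,57,20); rep(-105,57,130); rep(-166,-136,130)"
```

```text
t 25.45 bay [-79.   57.8] z 14.7 F bay [-15.1  -0.    4.4] open -0.00
turn [ 0.0053 -0.0018 -0.0186]
tool axes in bay: x [ 1.    -0.002 -0.019] z [ 0.002  1.    -0.005]
shift [-0.0261 -0.0048 -0.0009]
t 25.45 bay [-79.   57.8] z 14.7 F bay [-15.1  -0.    4.4] open -0.00
turn [ 0.0053 -0.0018 -0.0186]
tool axes in bay: x [ 1.    -0.002 -0.019] z [ 0.002  1.    -0.005]
shift [-0.0281 -0.1147 -0.0015]
t 25.45 bay [-79.   57.8] z 14.7 F bay [-15.1  -0.    4.4] open -0.00
turn [ 0.0053 -0.0018 -0.0186]
tool axes in bay: x [ 1.    -0.002 -0.019] z [ 0.002  1.    -0.005]
shift [-0.0888 -0.1126 -0.1946]
```

jog_arm([
  [[0.005, -0.002, -0.018], [-0.012, -0.003, 0], 0],
  [[0.005, -0.002, -0.018], [-0.027, -0.005, -0.001], 0],
  [[0.005, -0.002, -0.018], [-0.028, -0.03, -0.001], 0],
  [[0.005, -0.002, -0.018], [-0.028, -0.065, -0.001], 0],
  [[0.005, -0.002, -0.018], [-0.03, -0.1, -0.005], 0],
  [[0.005, -0.002, -0.018], [-0.042, -0.113, -0.04], 0.6],
  [[0.005, -0.002, -0.018], [-0.055, -0.113, -0.08], 0.6],
  [[0.005, -0.002, -0.018], [-0.067, -0.113, -0.12], 0.6],
  [[0.005, -0.002, -0.018], [-0.08, -0.113, -0.16], 0.6],
  [[0.005, -0.002, -0.018], [-0.089, -0.113, -0.195], 0.6],
], force=40)

```text
time: 26.28
eef_pos: [0.4675, -0.0638, 0.1305]
tcp_rot: [0.702, -0.087, 0.087, -0.701]
contact_force: [-0.1, 0.6, 0.4]
opening: 0.599
```

```bash
python3 snap.py 32
python3 - <<'E'
from mv import *
c=np.load('scene32.npy',allow_pickle=True).item(); P=cloud(c)
b,h,a,w=165,45,260,50
g=(P[...,2]>.04)&(P[...,2]<.075)&(c['pixels'].max(-1)<70); g[:b]=0;g[b+h:]=0;g[:,:a]=0;g[:,a+w:]=0
print(g.sum(), [np.round(w2b(p),1) for p in [P[g].mean(0)]] if g.sum() else '')
rep(-166,-136,38)
E
```

```text
bin bay centre [ 6.6 -0.6] size [149.2 159.9] yaw deg -0.39 front 81.6 rear -68.4
front yaw -0.39 x@c 85.4 left end 85.8 right end 85.0
left yaw -0.57 y@front 71.7
right yaw 0.88 y@front -73.8
t 26.38 bay [-167.2 -141.4] z 130.4 F bay [0.7 0.1 0.2] open 0.60
turn [ 0.0018 -0.0074 -0.0005]
tool axes in bay: x [ 1.    -0.007 -0.   ] z [ 0.007  1.    -0.002]
28 [array([-161.9, -129. ])]
t 26.38 bay [-167.2 -141.4] z 130.4 F bay [0.7 0.1 0.2] open 0.60
turn [ 0.0018 -0.0074 -0.0005]
tool axes in bay: x [ 1.    -0.007 -0.   ] z [ 0.007  1.    -0.002]
shift [0.0012 0.0924 0.0055]
```

View pics/s32.png

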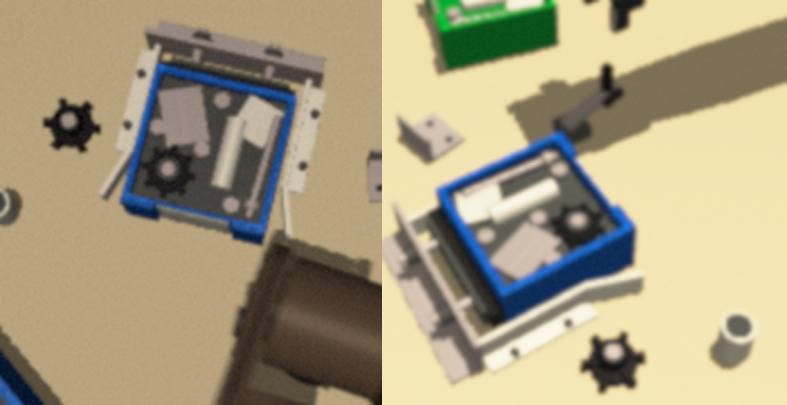

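Run:
```python
from mv import *
for k in (0,13,22,32):
    for n in ('top','scene'):
        c=np.load(f'{n}{k}.npy',allow_pickle=True).item(); P=cloud(c); V=c['pixels'].astype(int)
        W=(P[...,:2]-O)*1000; s=W@F; t=W@L
        sat=V.max(-1)-V.min(-1)
        M=(V.max(-1)<60)&(sat<25)&(s>80)&(s<120)&(abs(t)<60)&(P[...,2]>.03)&(P[...,2]<.055)
        B=(V[...,0]>V[...,2]+40)&(s>-90)&(s<110)&(abs(t)<90)&(P[...,2]>.06)
        print(k,n,'buffer far edge',np.round(np.percentile(s[M],[50,90,95]),1) if M.sum()>10 else None,M.sum(),'rim s',np.round(np.percentile(s[B],[1,50,99]),1))
```

```text
0 top buffer far edge [89.7 98.  99.5] 402 rim s [-89.3 -37.3 -28.8]
0 scene buffer far edge [88.6 91.6 95.3] 233 rim s [-89.3 -37.4 -28.6]
13 top buffer far edge [88.3 96.7 97. ] 339 rim s [-89.2  31.   54. ]
13 scene buffer far edge [88.4 91.4 91.6] 225 rim s [-89.5   1.8  55. ]
22 top buffer far edge [94.5 97.  97.5] 102 rim s [-68.5  51.2  81.2]
22 scene buffer far edge [89.  93.5 94.2] 230 rim s [-67.2  20.8  80.5]
32 top buffer far edge [ 97.2  99.2 100. ] 90 rim s [-65.5  16.1  84.5]
32 scene buffer far edge [91.4 95.8 96.5] 228 rim s [-64.3  19.7  83.8]
```

The bin is home: rim front at ≈84 (depth) and buffer bar shifted about 5 mm back. Next I lower the open fingers over the pin.

jog_arm([
  [[0.002, -0.007, 0], [0.002, 0.01, 0.006], 0.6],
  [[0.002, -0.007, 0], [0.002, 0.035, 0.006], 0.6],
  [[0.002, -0.007, 0], [0.002, 0.06, 0.006], 0.6],
  [[0.002, -0.007, 0], [0.002, 0.08, 0.006], 0.6],
  [[0.002, -0.007, 0], [0.002, 0.092, 0.006], 0.6],
  [[0.002, -0.007, 0], [0.002, 0.092, 0.006], 0.6],
])

```text
time: 26.88
eef_pos: [0.4682, -0.0592, 0.0345]
tcp_rot: [-0.701, 0.089, -0.083, 0.703]
contact_force: [-1.1, -0.7, 1.1]
opening: 0.601
```

```bash
python3 snap.py 33
python3 - <<'E'
import cv2,numpy as np
c=np.load('scene33.npy',allow_pickle=True).item()
cv2.imwrite('pics/s33b.png',cv2.resize(c['pixels'][130:230,230:350],None,fx=6,fy=6,interpolation=cv2.INTER_CUBIC))
E
```

```text
bin bay centre [ 6.6 -0.6] size [149.2 159.9] yaw deg -0.39 front 81.6 rear -68.4
front yaw -0.50 x@c 85.3 left end 85.8 right end 84.8
left yaw -0.57 y@front 71.7
right yaw 0.93 y@front -73.8
t 26.98 bay [-165.4 -134.9] z 37.7 F bay [ 0.6 -0.1 -0.5] open 0.60
turn [-0.0005  0.0004 -0.0019]
tool axes in bay: x [ 1.     0.    -0.002] z [-0.     1.     0.001]
```

View pics/s33b.png

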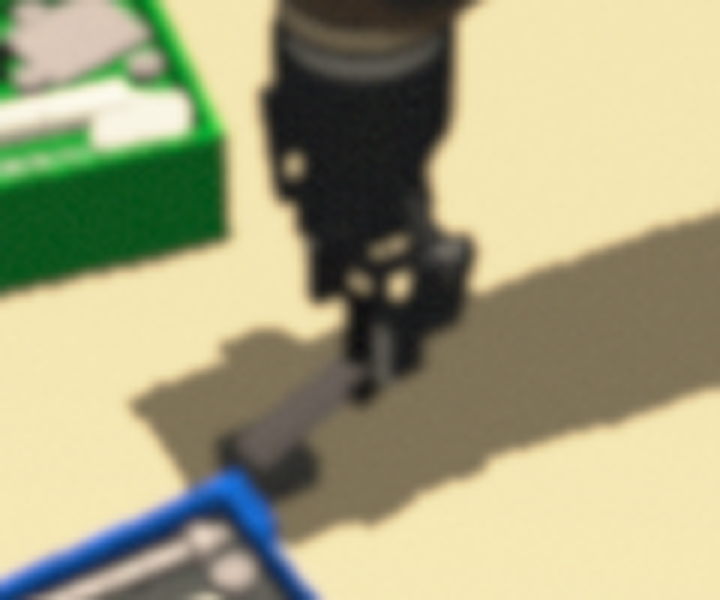

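The enlarged view shows the fingers astride the pin at about (380,350), and nothing is touching. Now I close gently.

jog_arm([
  [[0, 0, 0], [0, 0, 0], 0.1],
  [[0, 0, 0], [0, 0, 0], 0.1],
  [[0, 0, 0], [0, 0, 0], 0],
  [[0, 0, 0], [0, 0, 0], 0],
  [[0, 0, 0], [0, 0, 0], 0],
  [[0, 0, 0], [0, 0, 0], 0],
], force=25)

```text
time: 27.48
eef_pos: [0.4715, -0.0602, 0.0387]
tcp_rot: [-0.702, 0.086, -0.086, 0.702]
contact_force: [0.0, 1.3, 4.5]
opening: 0.171
```

Run:
```python
from mv import *
rep()
s,p,R=state(); b=np.array(w2b(p)); piv=np.array([-105,-120.]); d=b-piv; print('r',np.hypot(*d),'keeper',np.arctan2(d[1],-d[0]))
r=np.hypot(*d)
k0=np.arctan2(d[1],-d[0])
for k in np.arange(-.2,1.66,.15):
    q=piv+62*np.array([-np.cos(k),np.sin(k)]); w=b2w(*q,p[2]*1000); print('%.2f'%k,np.round(q,1),np.round(R.T@(w-p),4))
```

```text
t 27.48 bay [-164.3 -134.8] z 38.7 F bay [-0.3  1.2  4.5] open 0.17
turn [-0.0009  0.0002  0.0006]
tool axes in bay: x [1.    0.    0.001] z [-0.     1.     0.001]
r 61.14327412394583 keeper -0.243800440355767
-0.20 [-165.8 -132.3] [-0.0014  0.      0.0024]
-0.05 [-166.9 -123.1] [-0.0026  0.      0.0117]
0.10 [-166.7 -113.8] [-0.0024  0.      0.0209]
0.25 [-165.1 -104.7] [-0.0007  0.      0.0301]
0.40 [-162.1  -95.9] [0.0022 0.     0.0389]
0.55 [-157.9  -87.6] [0.0065 0.     0.0472]
0.70 [-152.4  -80.1] [0.0119 0.0001 0.0547]
0.85 [-145.9  -73.4] [0.0184 0.0001 0.0613]
1.00 [-138.5  -67.8] [0.0258 0.0001 0.0669]
1.15 [-130.3  -63.4] [0.034  0.0001 0.0713]
1.30 [-121.6  -60.3] [0.0428 0.0001 0.0745]
1.45 [-112.5  -58.5] [0.0519 0.0001 0.0763]
1.60 [-103.2  -58. ] [0.0612 0.0001 0.0767]
```

jog_arm([
  [[0, 0, 0], [-0.002, -0.002, 0.006], 0],
  [[0, 0, 0], [-0.003, -0.002, 0.013], 0],
  [[0, 0, 0], [-0.002, -0.002, 0.021], 0],
  [[0, 0, 0], [-0.001, -0.002, 0.03], 0],
  [[0, 0, 0], [0.002, -0.002, 0.039], 0],
  [[0, 0, 0], [0.006, -0.002, 0.047], 0],
  [[0, 0, 0], [0.012, -0.002, 0.055], 0],
  [[0, 0, 0], [0.018, -0.002, 0.061], 0],
  [[0, 0, 0], [0.026, -0.002, 0.067], 0],
  [[0, 0, 0], [0.034, -0.002, 0.071], 0],
])

```text
time: 28.32
eef_pos: [0.5177, 0.0018, 0.039]
tcp_rot: [-0.701, 0.09, -0.083, 0.702]
contact_force: [-9.0, 1.8, 3.2]
opening: 0.175
```

```bash
cat > kp.py <<'E'
from snap import *
def kp():
    rep()
    s,p,R=state(); b=np.array(w2b(p)); piv=np.array([-105,-120.]); d=b-piv; print('r',np.hypot(*d),'keeper',np.arctan2(d[1],-d[0]))
    for k in (1.15,1.3,1.4,1.5,1.57,1.65):
        q=piv+62*np.array([-np.cos(k),np.sin(k)]); w=b2w(*q,38); print('%.2f'%k,np.round(q,1),np.round(R.T@(w-p),4))
E
python3 -c "
from kp import *
kp(); snap(34)"
```

```text
t 28.32 bay [-134.5  -63.4] z 39.0 F bay [-9.2 -0.4  3.2] open 0.18
turn [-0.0004 -0.0006 -0.0106]
tool axes in bay: x [ 1.    -0.001 -0.011] z [0.001 1.    0.   ]
r 63.81735021627459 keeper 1.0901686958129655
1.15 [-130.3  -63.4] [0.0042 0.0009 0.    ]
1.30 [-121.6  -60.3] [0.0129 0.0008 0.0032]
1.40 [-115.5  -58.9] [0.019  0.0008 0.0045]
1.50 [-109.4  -58.2] [0.0251 0.0007 0.0053]
1.57 [-105.  -58.] [0.0295 0.0007 0.0054]
1.65 [-100.1  -58.2] [0.0344 0.0006 0.0052]
```

View pics/s34.png

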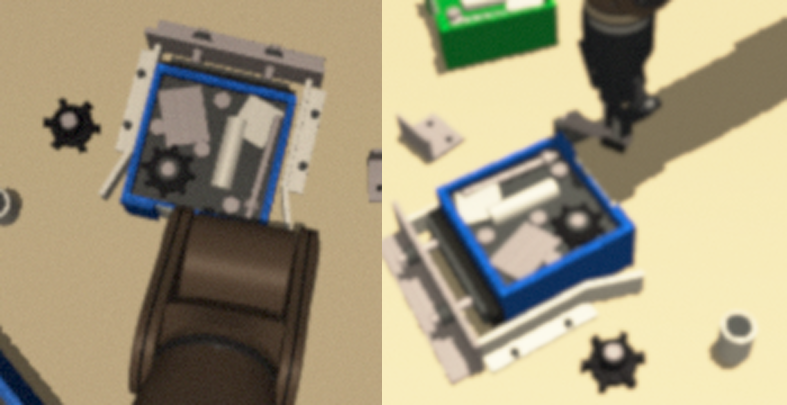

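jog_arm([
  [[0, 0, -0.01], [0.005, 0, 0.001], 0],
  [[0, 0, -0.01], [0.01, 0, 0.002], 0],
  [[0, 0, -0.01], [0.015, 0, 0.0035], 0],
  [[0, 0, -0.01], [0.019, 0, 0.0045], 0],
  [[0, 0, -0.01], [0.023, 0, 0.005], 0],
  [[0, 0, -0.01], [0.026, 0, 0.005], 0],
])

```text
time: 28.92
eef_pos: [0.5443, 0.0035, 0.0389]
tcp_rot: [-0.699, 0.088, -0.087, 0.704]
contact_force: [-4.5, 10.7, 6.0]
opening: 0.173
```

```bash
python3 -c "
from kp import *
kp()"
```

```text
t 28.92 bay [-109.1  -55.3] z 38.9 F bay [-6.9  9.4  6. ] open 0.17
turn [-0.0069 -0.0035 -0.0021]
tool axes in bay: x [ 1.    -0.003 -0.002] z [0.004 1.    0.007]
r 64.78504302410299 keeper 1.5067355483956144
1.15 [-130.3  -63.4] [-0.0211  0.0009 -0.0081]
1.30 [-121.6  -60.3] [-0.0124  0.0009 -0.005 ]
1.40 [-115.5  -58.9] [-0.0064  0.0009 -0.0036]
1.50 [-109.4  -58.2] [-0.0002  0.0009 -0.0028]
1.57 [-105.  -58.] [ 0.0041  0.0009 -0.0026]
1.65 [-100.1  -58.2] [ 0.0091  0.0009 -0.0028]
```

jog_arm([
  [[0.006, 0, -0.002], [0.002, 0, 0.002], 0],
  [[0.006, 0, -0.002], [0.004, 0, 0.002], 0],
  [[0.006, 0, -0.002], [0.006, 0, 0.002], 0],
  [[0.006, 0, -0.002], [0.007, 0, 0.002], 0],
])

```text
time: 29.25
eef_pos: [0.5502, 0.003, 0.0389]
tcp_rot: [-0.698, 0.088, -0.087, 0.706]
contact_force: [-4.1, -2.1, 1.9]
opening: 0.174
```

```bash
python3 -c "
from kp import *
kp()"
```

```text
t 29.25 bay [-103.3  -54.4] z 38.9 F bay [-3.4 -3.   1.9] open 0.17
turn [-0.0105 -0.003  -0.0033]
tool axes in bay: x [ 1.    -0.003 -0.003] z [0.003 1.    0.01 ]
r 65.58052685278501 keeper 1.5968373964383733
1.15 [-130.3  -63.4] [-0.027   0.0009 -0.0091]
1.30 [-121.6  -60.3] [-0.0183  0.0009 -0.0059]
1.40 [-115.5  -58.9] [-0.0122  0.0009 -0.0045]
1.50 [-109.4  -58.2] [-0.0061  0.0008 -0.0037]
1.57 [-105.  -58.] [-0.0017  0.0008 -0.0036]
1.65 [-100.1  -58.2] [ 0.0032  0.0008 -0.0038]
```

Nearly at the end. I keep pressing gently in x to feel the keeper's stop.

jog_arm([
  [[0.01, 0, -0.003], [0.002, 0, -0.001], 0],
  [[0.01, 0, -0.003], [0.004, 0, -0.001], 0],
  [[0.01, 0, -0.003], [0.005, 0, -0.001], 0],
  [[0.01, 0, -0.003], [0.005, 0, -0.001], 0],
])

```text
time: 29.58
eef_pos: [0.5542, 0.0022, 0.0388]
tcp_rot: [-0.693, 0.087, -0.088, 0.71]
contact_force: [-2.0, 6.6, 2.3]
opening: 0.177
```

```bash
python3 -c "
from kp import *
kp();snap(35)
c=np.load('scene35.npy',allow_pickle=True).item()
cv2.imwrite('pics/s35b.png',cv2.resize(c['pixels'][160:260,230:350],None,fx=6,fy=6,interpolation=cv2.INTER_CUBIC))"
```

```text
t 29.58 bay [-99.2 -54.2] z 38.8 F bay [-3.6  5.9  2.3] open 0.18
turn [-0.0231 -0.0043 -0.0023]
tool axes in bay: x [ 1.    -0.004 -0.002] z [0.004 1.    0.023]
r 66.01514909936328 keeper 1.6589341894833027
1.15 [-130.3  -63.4] [-0.0311  0.0007 -0.0093]
1.30 [-121.6  -60.3] [-0.0224  0.0007 -0.0061]
1.40 [-115.5  -58.9] [-0.0163  0.0008 -0.0047]
1.50 [-109.4  -58.2] [-0.0102  0.0008 -0.004 ]
1.57 [-105.  -58.] [-0.0058  0.0008 -0.0038]
1.65 [-100.1  -58.2] [-0.0009  0.0007 -0.004 ]
```

View pics/s35b.png

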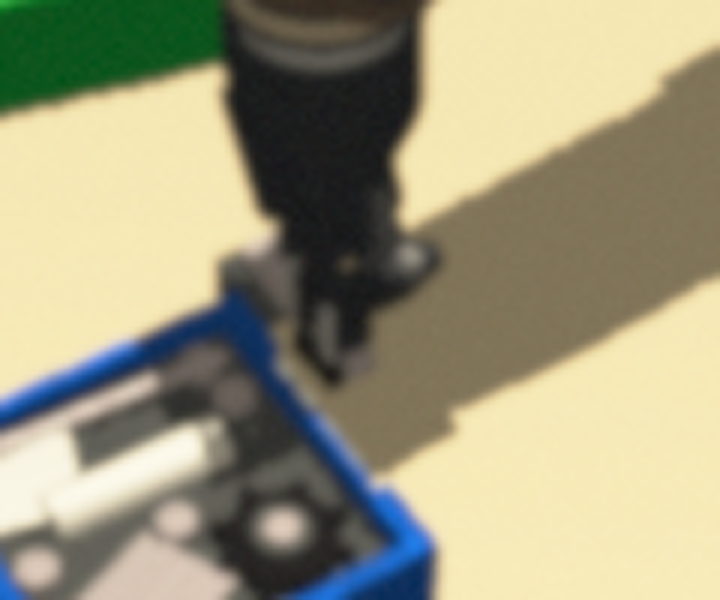

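The tilt is small but growing because I used the wrong sign in the turn correction, so I'll release, lift and look.

jog_arm([
  [[0, 0, 0], [0, 0, 0], 0.5],
  [[0, 0, 0], [0, 0, 0], 0.5],
  [[0, 0, 0], [0, 0, 0], 0.5],
  [[-0.023, 0, 0], [0, -0.02, 0], 0.5],
  [[-0.023, 0, 0], [0, -0.05, 0], 0.5],
  [[-0.023, 0, 0], [-0.02, -0.08, 0], 0.5],
  [[-0.023, 0, 0], [-0.05, -0.08, 0], 0.5],
  [[-0.023, 0, 0], [-0.085, -0.08, 0], 0],
  [[-0.023, 0, 0], [-0.115, -0.08, 0], 0],
  [[-0.023, 0, 0], [-0.115, -0.08, 0], 0],
])

```text
time: 30.52
eef_pos: [0.4368, 0.03, 0.117]
tcp_rot: [-0.702, 0.09, -0.085, 0.702]
contact_force: [1.2, -0.3, -0.8]
opening: 0.087
```

```bash
python3 -c "
from kp import *
rep(); snap(36)
c=np.load('top36.npy',allow_pickle=True).item()
cv2.imwrite('pics/s36b.png',cv2.resize(c['pixels'][170:270,230:350],None,fx=6,fy=6,interpolation=cv2.INTER_CUBIC))
for n in('top','scene'):
  c=np.load(n+'36.npy',allow_pickle=True).item(); P=cloud(c); W=(P[...,:2]-O)*1000; s=W@F; t=W@L
  V=c['pixels'].max(-1)
  g=(V<70)&(s>-130)&(s<-88)&(t>-90)&(t<-35)&(P[...,2]>.045)&(P[...,2]<.07)
  v,u=np.nonzero(g); print(n,g.sum(),u.mean(),v.mean(),s[g].mean(),t[g].mean(),P[g][:,2].mean(), w2b(onz(c,u.mean(),v.mean(),P[g][:,2].mean())))
  cv2.imwrite('pics/s36%s.png'%n,cv2.resize(c['pixels'][160:260,230:350],None,fx=5,fy=5,interpolation=cv2.INTER_CUBIC))
"
```

```text
t 30.52 bay [-219.9  -55.7] z 117.0 F bay [ 1.2  0.  -0.8] open 0.09
turn [ 0.0005 -0.0031 -0.0078]
tool axes in bay: x [ 1.    -0.003 -0.008] z [ 0.003  1.    -0.001]
top 38 275.0 215.39473684210526 -107.03249232675009 -57.529771671087715 0.06275951815714559 (np.float64(-107.0279224669297), np.float64(-57.5274933969598))
scene 35 287.1714285714286 210.4857142857143 -104.0903464805161 -49.87040881876795 0.057922265241201566 (np.float64(-104.10625086746673), np.float64(-49.89720858258414))
```

View pics/s36.png

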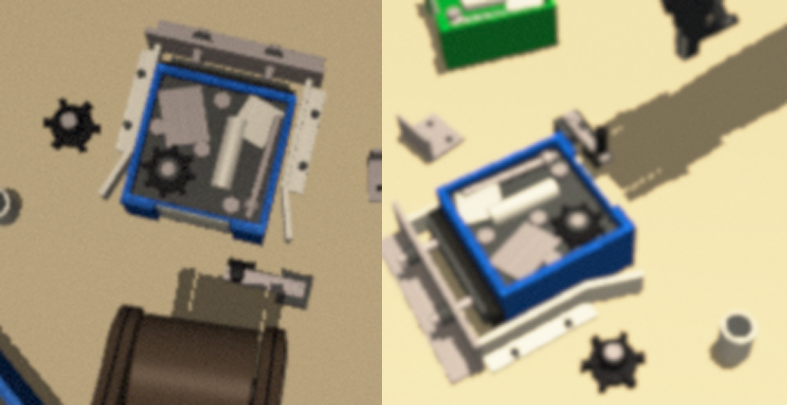

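View pics/s36scene.png

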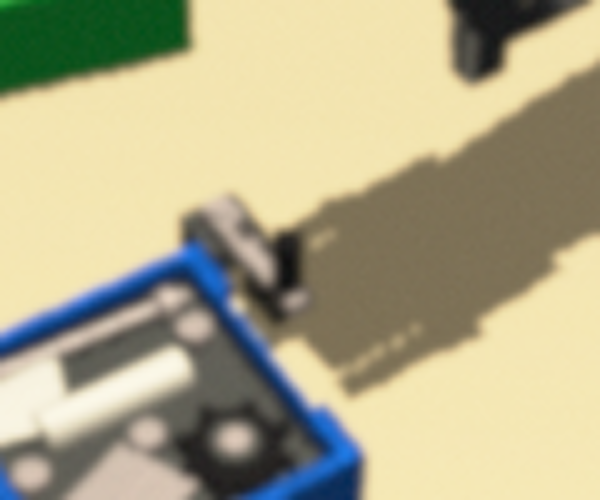

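The top view puts the pin at bay (−107, −57.5), which is about 1.54 rad and nearly shut. To be sure, I'll nudge it from behind with shut fingers until it bears on its end.

jog_arm([
  [[0, -0.003, -0.007], [0.03, 0, -0.001], 0],
  [[0, -0.003, -0.007], [0.06, 0.02, -0.002], 0],
  [[0, -0.003, -0.007], [0.072, 0.05, -0.002], 0],
  [[0, -0.003, -0.007], [0.072, 0.075, -0.002], 0],
  [[0, -0.003, -0.007], [0.072, 0.078, -0.002], 0],
  [[0, -0.003, -0.007], [0.078, 0.078, -0.002], 0],
  [[0, -0.003, -0.007], [0.084, 0.078, -0.002], 0],
  [[0, -0.003, -0.007], [0.088, 0.078, -0.002], 0],
  [[0, -0.003, -0.007], [0.091, 0.078, -0.002], 0],
  [[0, -0.003, -0.007], [0.093, 0.078, -0.002], 0],
])

```text
time: 31.45
eef_pos: [0.5298, 0.0047, 0.0423]
tcp_rot: [-0.702, 0.087, -0.086, 0.702]
contact_force: [-12.0, 4.7, 9.2]
opening: 0.001
```

```bash
python3 -c "
from kp import *
rep()"
```

```text
t 31.45 bay [-123.5  -57.7] z 42.3 F bay [-12.8   1.7   9.2] open 0.00
turn [-0.0001 -0.0005 -0.0012]
tool axes in bay: x [ 1.    -0.001 -0.001] z [0.001 1.    0.   ]
```

jog_arm([
  [[0, 0, 0], [0, 0, 0], 0],
  [[0, 0, 0], [0.001, 0, 0], 0],
  [[0, 0, 0], [0.001, 0, 0], 0],
])

```text
time: 31.7
eef_pos: [0.5297, 0.005, 0.0433]
tcp_rot: [-0.702, 0.088, -0.084, 0.702]
contact_force: [-6.1, 2.3, 4.3]
opening: -0.004
```

```bash
python3 -c "
from kp import *
rep()"
```

```text
t 31.70 bay [-123.7  -57.5] z 43.3 F bay [-6.4  0.7  4.3] open -0.00
turn [-0.0001 -0.0002 -0.005 ]
tool axes in bay: x [ 1.    -0.    -0.005] z [0. 1. 0.]
```

jog_arm([
  [[0, 0, -0.004], [0.002, 0, 0], 0],
  [[0, 0, -0.004], [0.004, 0, 0], 0],
  [[0, 0, -0.004], [0.004, 0, 0], 0],
])

```text
time: 31.95
eef_pos: [0.5298, 0.005, 0.0434]
tcp_rot: [-0.702, 0.09, -0.082, 0.702]
contact_force: [-12.7, 2.1, 7.8]
opening: 0.003
```

```bash
python3 -c "
from kp import *
rep()"
```

```text
t 31.95 bay [-123.6  -57.4] z 43.4 F bay [-12.9  -1.    7.8] open 0.00
turn [ 0.0008  0.0007 -0.0123]
tool axes in bay: x [ 1.     0.001 -0.012] z [-0.001  1.    -0.001]
```

The keeper bears on its end: 13 N and no motion. I back off straight and lift clear.

jog_arm([
  [[0, 0, -0.012], [-0.01, 0, 0], 0],
  [[0, 0, -0.012], [-0.03, 0, 0], 0],
  [[0, 0, -0.012], [-0.06, -0.01, 0], 0],
  [[0, 0, -0.012], [-0.08, -0.04, 0], 0],
  [[0, 0, -0.012], [-0.09, -0.075, 0.03], 0],
  [[0, 0, -0.012], [-0.09, -0.11, 0.06], 0],
  [[0, 0, -0.012], [-0.09, -0.14, 0.09], 0],
  [[0, 0, -0.012], [-0.09, -0.14, 0.12], 0],
  [[0, 0, -0.012], [-0.09, -0.14, 0.15], 0],
  [[0, 0, -0.012], [-0.09, -0.14, 0.15], 0],
])

```text
time: 32.78
eef_pos: [0.483, 0.1762, 0.1882]
tcp_rot: [-0.701, 0.082, -0.087, 0.703]
contact_force: [-0.7, -0.8, -0.5]
opening: 0.001
```

```bash
python3 snap.py 40
python3 - <<'E'
from mv import *
for n in('top','scene'):
  c=np.load(n+'40.npy',allow_pickle=True).item(); P=cloud(c); W=(P[...,:2]-O)*1000; s=W@F; t=W@L
  V=c['pixels'].astype(int)
  g=(V.max(-1)<70)&(s>-130)&(s<-88)&(t>-90)&(t<-35)&(P[...,2]>.045)&(P[...,2]<.07); print(n,'pin',g.sum(),s[g].mean(),t[g].mean())
  B=(V[...,0]>V[...,2]+40)&(s>-90)&(s<110)&(abs(t)<90)&(P[...,2]>.06); print('rim',np.round(np.percentile(s[B],[1,99]),1))
a=np.load('top0.npy',allow_pickle=True).item()['pixels']; b=np.load('top40.npy',allow_pickle=True).item()['pixels']
for nm,(u0,v0,u1,v1) in dict(hub=(185,132,220,168),pipe=(155,172,185,200),bracket=(328,158,364,190)).items():
    d=cv2.absdiff(a[v0:v1,u0:u1],b[v0:v1,u0:u1]); print(nm,'mean diff',d.mean(),'max',d.max())
E
```

```text
bin bay centre [ 6.7 -0.6] size [149.2 160. ] yaw deg -0.39 front 81.7 rear -68.3
front yaw -0.19 x@c 85.7 left end 85.9 right end 85.5
left yaw 0.12 y@front 71.7
right yaw -0.10 y@front -74.1
t 32.88 bay [-211.4   93.7] z 185.7 F bay [-0.5 -0.7  1. ] open 0.00
turn [-0.0001  0.0032  0.0028]
tool axes in bay: x [1.    0.003 0.003] z [-0.003  1.     0.   ]
top pin 33 -106.1465190699662 -57.397935213747
rim [-65.7  84.3]
scene pin 25 -102.02894111933021 -50.359643808558666
rim [-64.3  83.8]
hub mean diff 16.642857142857142 max 30
pipe mean diff 24.36984126984127 max 139
bracket mean diff 19.09809027777778 max 31
```

View pics/s40.png

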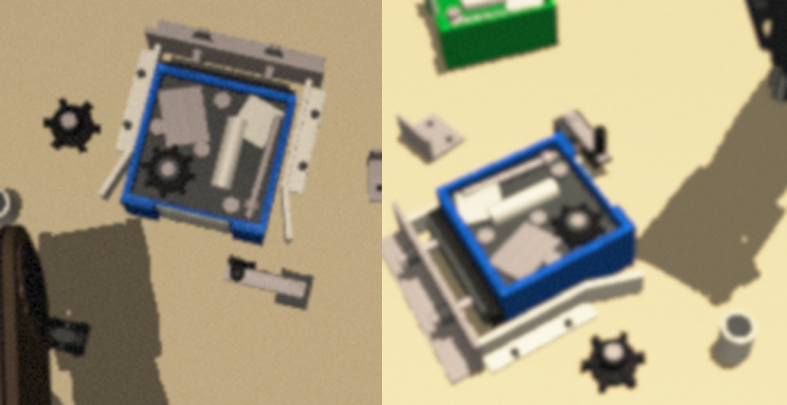

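```bash
python3 -c "
from plant import ctrl
print(ctrl.sign_off())"
```

```text
the job is handed in; nothing more can be done
None
```

The bin stands straight and home between the rails, and the keeper is shut behind it. I handed the job in after about 33 s of the 72 s.

**Bin:** I slid it in with alternating shut-finger pushes on the two rear posts and stayed clear of the window.
- **At the end:** the left post held 15 N and the right 16 N with no motion.
- **Final pose:** yaw is about −0.2° to −0.4°. The front is about 84 mm into the bay by the depth image and about 82 mm from the tool's contact position. The buffer bar had moved about 4–5 mm back in the scene view.

**Keeper:** I gripped the pin, swung it round and released it, then pressed it from behind with shut fingers. It took 13 N at its end without moving. The last pictures show it square across behind the right rear corner, and the arm clear of everything.

**Checks that disagreed:**
- **Bin length:** the colour outline of the bin came out about 160 mm long once it neared the buffer, so I relied on the depth image and the tool contact instead.
- **Pin position:** the two cameras differ by 4–7 mm (top view at bay −106, −57; scene view at −102, −50).
- **Loose parts:** the hub, pipe and bracket look unmoved. The before/after picture difference could not settle it, because the overall brightness had changed, and it was largest at the pipe. I judged by eye, and the pipe sits at the same pixel in the scene view.

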